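Unload the slide stainer's run: rack the carrier plates, collect the cartons

TASK

Unload the finished slide run. One at a time, always the top one, slide each metal carrier plate sideways along the sloping desk until it juts well past the desk's side edge (by some 4 cm or more), pinch it there, and stand it on its long edge in a free slot of the drying rack, about centred; also put every slide carton from the catch tray into the tote. Leave the other things on the bench where they are.

Things in the scene. Friction and masses are not known exactly. Their poses are not given: they have to be found in the camera images.
- desk: fixed white sloping desk; origin on the bench under its middle. Face 140 mm wide (desk y), falling at 45 degrees to desk +x; its middle is 100 mm over the origin; high edge at x -39, z 139 mm; low edge x 35, z 65 mm, where a lip 24 mm tall (off the face) carries the plates. Sides open: plates slide out along +y or -y; legs and foot stay 10 mm inside the side edges
- plate_a_mid (a point): top plate of the stack: centre of a flat aluminium slide-carrier plate, 95 mm (its x, pointing down the slope) by 150 mm (its y, across the slope) by 5 mm thick (its z, out of the face), about 0.19 kg, smooth (slides easily on desk and plates, grips well in the fingers), marked with four dark slide places. No handle. In some starts absent, and then plate_b is the top one
- plate_b_mid (a point): the same kind of plate, lying directly under plate_a
- plate_c_mid (a point): the same kind of plate, lying directly under plate_b
- plate_d_mid (a point): the same kind of plate, lying on the desk's face under plate_c
- rack: fixed white drying rack; origin on the bench under its middle. Base 232 (x) by 150 (y) mm, top 12 mm up; two rows of teeth (24 mm long, at y -50 and 50 mm, tops 58 mm up) leave five slots along the rack's y, 13 mm wide, at x = -80, -40, 0, 40, 80 mm. A plate standing in a slot on its 150 mm edge has its centre 60 mm up
- tray: steel catch tray, open above, in front of the white carton labeller, fixed; origin under the tray's middle; 260 mm (x) by 230 mm (y), walls 14 mm high and 4 mm thick, floor 4 mm. The labeller (130 mm high) stands on its -x side, behind x = -131 mm
- tote_floor (a point): middle of the inner floor (4 mm above the bench) of a loose grey tote, 140 mm (its x) by 250 mm (its y) outside, 65 mm high, walls 4 mm, 0.6 kg
- tote: the same tote; origin under its middle
- carton1_mid (a point): centre of a loose cardboard slide carton, 80 mm (its x) by 40 mm (its y) by 28 mm high, about 0.1 kg, lying flat in the catch tray; may be absent
- carton2_mid (a point): centre of a loose cardboard slide carton, 80 mm (its x) by 40 mm (its y) by 28 mm high, about 0.1 kg, lying flat in the catch tray; may be absent
- carton3_mid (a point): centre of a loose cardboard slide carton, 80 mm (its x) by 40 mm (its y) by 28 mm high, about 0.1 kg, lying flat in the catch tray; may be absent
- carton4_mid (a point): centre of a loose cardboard slide carton, 80 mm (its x) by 40 mm (its y) by 28 mm high, about 0.1 kg, lying flat in the catch tray; may be absent
- stain_bottle: the amber stain bottle, 130 mm tall, a bystander to leave alone; origin at its underside
- wipes_tub: the tub of wipes, 90 mm wide, 130 mm tall, a bystander to leave alone; origin at its underside
- dish: the clear dish, 90 mm wide, 16 mm tall, a bystander to leave alone; origin at its underside; may be absent
- marker: a slim black-handled probe, 140 mm long, a bystander to leave alone; origin at its underside

How it is judged:
By the outcome, as a careful person would: the job done as asked, in the order asked, and still so for the second after the job is handed in, with the robot touching nothing.
Of carton1, carton2, carton3, carton4 only 2 to 4 are there at a start; the rules pass over those that are not, and their reading is None.
Of plate_a, dish only 1 to 2 are there at a start; the rules pass over those that are not, and their reading is None.
At some moment in a run one of tote, carton1, carton2, carton3, carton4 may be knocked a few centimetres aside while the robot is not near it.
It also fails if it takes over 210 s, if anything falls off the work surface, if the arm or the gripper's body presses on something with over 40 N, if the wrist force passes 120 N, or if a joint passes its speed limit or range.

ROBOT

A 7-joint arm with a two-finger parallel gripper is mounted at the origin on the work surface. World frame = base frame: x ahead of the robot, y to its left, z up, the work surface at z = 0. Lengths are in m, angles in rad, forces in N, time in s.
With the tool pointing down it reaches from about 0.425 to 0.875 m from the base axis. Payload 4.7 kg.
Tool frame: the origin (TCP) lies at the very end of the fingers, on their centre line; the grasp point (between the pads) lies 19 mm behind it; z points along the fingers, y is the line along which they close (so a half turn about z gives the same grasp; the last joint's range is limited). The gripper opens to 87 mm and grips with 3 to 60 N. Pads are 19 mm wide; open, the fingers measure 117 mm over their backs; the gripper's body (75 mm by 190 mm) begins 51 mm behind the grasp point.
Start: joints at [-1.175, 0.321, -0.07, 1.45, 0.023, 1.371, -0.057], TCP at [0.242, 0.603, 0.223] pointing down, gripper open.
Joint ranges: [-2.86, 2.86], [-0.3, 2.09], [-1.38, 1.24], [0.06, 2.45], [-1.56, 4.7], [0.09, 2.05], [-2.69, 2.69]. Speed limits (rad/s): [2.57, 2.57, 3.14, 3.14, 3.14, 3.14, 3.14].

INTERFACE

Orientations are given as a unit quaternion [x, y, z, w].
In Python, from cell import ctrl gives the robot as it stands. The module is installed in compiled form; this text tells all that it offers.
- The arm moves only by the shell command python3 -m creep 'ROWS' [FORCE]. ROWS is JSON, a list that holds one entry, the list of rows, each a list of 7 numbers: the gripper command: -1 is shut, 1 is fully open, values between are in proportion, then the shift along the tool's x, y, z in cm, then the turn, a rotation vector about the tool's x, y, z in rad. In form: [[[gripper, dx, dy, dz, rx, ry, rz], ...]]. A call has 1 to 20 rows; each row shifts and turns the commanded pose from where the row before left it, along the tool's axes as they then stand; what a row does not reach is not made up. A row lasts 1/12 s, in which the tool goes at most 41.7 mm and 7.16 degrees, less where a joint would pass 70% of its speed; a pose out of reach is approached as far as the arm can. A call with a gripper value outside its range is refused whole. The fingers move at their own pace and stop on an object; FORCE is the grip in N (left out, the last holds). Time passes only in rows, so rows that do not move let the fingers close. It gives the time, the measured TCP pose, the force, the opening and the grip force at its end, in the units of the state.
- ctrl.observe(): the state, without advancing time (a new reading comes with each control period).
- ctrl.read_camera(name): name is "side" or "top"; returns a dict with "img" (420x560x3 uint8, red, green, blue), "K" (3x3 intrinsics, pixels), "k1" (the pictures are not rectified: a ray, as slopes to the right and down, at radius r is drawn at 1 + k1 r^2 times it, then the intrinsics apply), "world_from_camera" (4x4, takes a point from camera to world coordinates). Camera axes: x right, y down, z forward; pixel columns grow to the right and rows downward; lengths in m; the calibration is good to about 2 mm. A picture is of the moment at which its call begins. There is no depth.
- ctrl.finish_job(): hands the job in; it is judged then, once.
Trained networks look in a picture, given as the dict that the camera call returned (one of the last four; its "shot" number tells which), for a name from the list of things; names that differ only in an ending like _2 or _b are one class to them, and where a whole thing is asked for, a point or a joint stands for the part that bears it (a point fixed in the world has none). Each returns a list of dicts, best first, with "score" (0 to 1); they miss things now and then, are a little off and sometimes report something else, mostly with a low value. They report only what shows in the picture. A call takes as long as a camera call.
- ctrl.cut_out(target, picture): "mask" (420x560 bool, what is visible of it) and "position" ([row, column] in pixels, amid what is visible of it).
The state is a dict: "clock": time; "joint_positions": joint angles; "joint_vel": joint speeds; "joint_efforts": joint torques, N m; "tcp_pos": TCP position; "tool_rot": TCP orientation; "wrist_force": force on the tool from outside, world axes, zero at the start; "wrist_torque": the same for the moment, N m; "opening": opening from 0.0 (shut) to 1.0 (fully open); "gripper_force": force on a finger pad.
Only numpy, scipy, OpenCV 4.12 (cv2) and the standard library are available. Lean on these libraries where they do the work, as an engineer would, in place of code of your own. Each camera call takes 0.05 s, during which the arm holds its last target. There are 200 camera calls.

## Working session

There is one attempt and no reset: what is moved stays moved. The work goes in short steps, Python scripts to look and compute and a shell command to move; the robot and the scene stay as the last step left them, time stands still between calls to the robot, and variables do not carry over. Pictures are saved under pics/ and viewed, at most 14 in all, crops included, and the job is handed in when it is done.

```bash
mkdir -p pics
cat > h.py <<'E'
import numpy as np, cv2, json
from scipy.spatial.transform import Rotation as R
from cell import ctrl
def save(p,n): cv2.imwrite('pics/'+n+'.png',cv2.cvtColor(p['img'],cv2.COLOR_RGB2BGR))
def ray(p,rc):
    K=np.array(p['K']);T=np.array(p['world_from_camera'])
    d=cv2.undistortPoints(np.array([[[rc[1],rc[0]]]],float),K,np.array([p['k1'],0,0,0.]))[0,0]
    return T[:3,3],T[:3,:3]@np.array([d[0],d[1],1])
def atz(p,rc,z):
    o,d=ray(p,rc);return o+d*(z-o[2])/d[2]
def proj(p,X):
    T=np.linalg.inv(np.array(p['world_from_camera']));X=np.atleast_2d(X)@T[:3,:3].T+T[:3,3]
    return cv2.projectPoints(X,np.zeros(3),np.zeros(3),np.array(p['K']),np.array([p['k1'],0,0,0.]))[0][:,0]
def st():
    s=ctrl.observe();return s
E
cat > a.py <<'E'
from h import *
t=ctrl.read_camera('top');s=ctrl.read_camera('side');save(t,'t0');save(s,'s0')
np.set_printoptions(precision=3,suppress=True)
for p in(t,s):print(np.array(p['world_from_camera']),np.array(p['K']).ravel(),p['k1'])
H=dict(desk=.1,plate_a_mid=.12,rack=.03,tray=.004,tote=.03,carton1_mid=.02,stain_bottle=.06,wipes_tub=.06,dish=.01,marker=.005)
for n,z in H.items():
    for nm,p in(('t',t),('s',s)):
        for r in ctrl.cut_out(n,p)[:5]:
            m=np.array(r['mask']);print(nm,n,round(r['score'],2),np.round(r['position']),m.sum(),atz(p,r['position'],z))
print(ctrl.observe())
E
python3 a.py
```

```text
[[ 0.042 -0.979  0.199  0.371]
 [-0.999 -0.042  0.003 -0.021]
 [ 0.005 -0.199 -0.98   1.07 ]
 [ 0.     0.     0.     1.   ]] [399.479   0.    276.553   0.    399.479 206.015   0.      0.      1.   ] 0.01012592363604574
[[-0.986 -0.12   0.115  0.394]
 [-0.166  0.737 -0.656  1.023]
 [-0.006 -0.665 -0.746  1.273]
 [ 0.     0.     0.     1.   ]] [493.573   0.    281.701   0.    493.573 208.826   0.      0.      1.   ] -0.021023704983177696
t desk 0.97 [233. 242.] 996 [0.497 0.063 0.1  ]
s desk 0.66 [335. 333.] 10009 [0.37  0.403 0.1  ]
s desk 0.62 [263. 293.] 835 [0.506 0.193 0.1  ]
t plate_a_mid 0.89 [226. 225.] 1511 [0.511 0.104 0.12 ]
t plate_a_mid 0.21 [258. 104.] 558 [0.42  0.384 0.12 ]
s plate_a_mid 0.91 [242. 297.] 1564 [0.506 0.132 0.12 ]
t rack 0.76 [248. 406.] 5125 [ 0.484 -0.357  0.03 ]
s rack 0.88 [158. 320.] 2146 [ 0.487 -0.344  0.03 ]
s rack 0.58 [204. 308.] 2960 [ 0.499 -0.105  0.03 ]
t tray 0.77 [289. 122.] 13255 [0.35  0.375 0.004]
s tray 0.25 [205. 310.] 3056 [ 0.497 -0.123  0.004]
t tote 0.66 [239. 311.] 5689 [ 0.497 -0.111  0.03 ]
s tote 0.96 [205. 310.] 3088 [ 0.494 
[... 448 characters left out ...]
ish 0.66 [262. 295.] 891 [0.51  0.125 0.01 ]
t marker 0.7 [166. 317.] 322 [ 0.704 -0.126  0.005]
t marker 0.19 [221. 237.] 74 [0.54  0.088 0.005]
s marker 0.61 [196. 250.] 135 [ 0.709 -0.131  0.005]
{'clock': 1.1, 'joint_positions': array([-1.175,  0.321, -0.07 ,  1.45 ,  0.023,  1.371, -0.057]), 'joint_vel': array([ 0.   ,  0.   ,  0.001,  0.001, -0.002,  0.001,  0.001]), 'joint_efforts': array([  0.001, -49.113,  -0.402, -31.278,  -0.064,   0.034,   0.   ]), 'tcp_pos': array([0.242, 0.603, 0.223]), 'tool_rot': array([0.19 , 0.982, 0.   , 0.   ]), 'wrist_force': array([-0.547,  0.038,  0.423]), 'wrist_torque': array([0.026, 0.018, 0.017]), 'gripper_force': 0.0, 'opening': 0.997252483879725}
```

```bash
cd pics; python3 -c "
import cv2
for n in('t0','s0'):
    a=cv2.imread(n+'.png')
    if n=='s0': a=a[90:,120:]
    cv2.imwrite(n+'b.png',cv2.resize(a,None,fx=800/a.shape[1],fy=800/a.shape[1],interpolation=2))
"; python3 -c "import cv2;print(cv2.imread('t0b.png').shape,cv2.imread('s0b.png').shape)"
```

```text
(600, 800, 3) (600, 800, 3)
```

View pics/t0b.png

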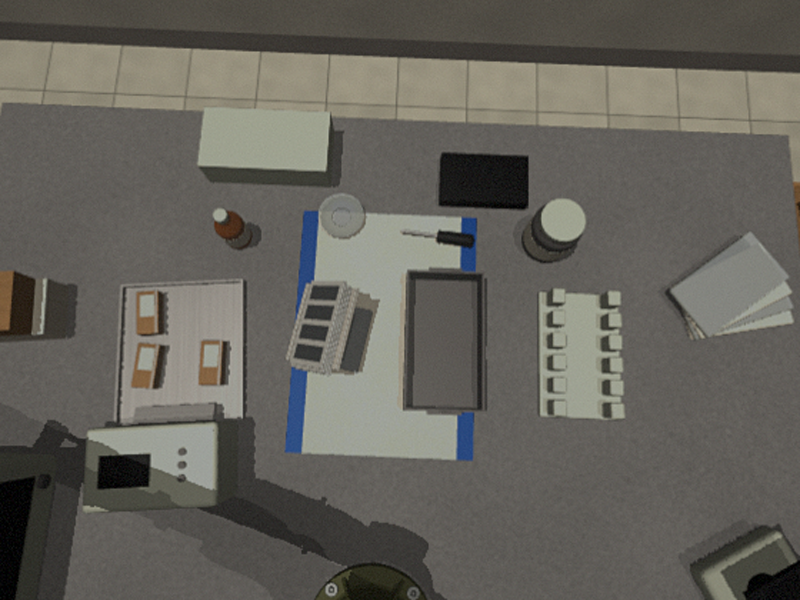

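View pics/s0b.png

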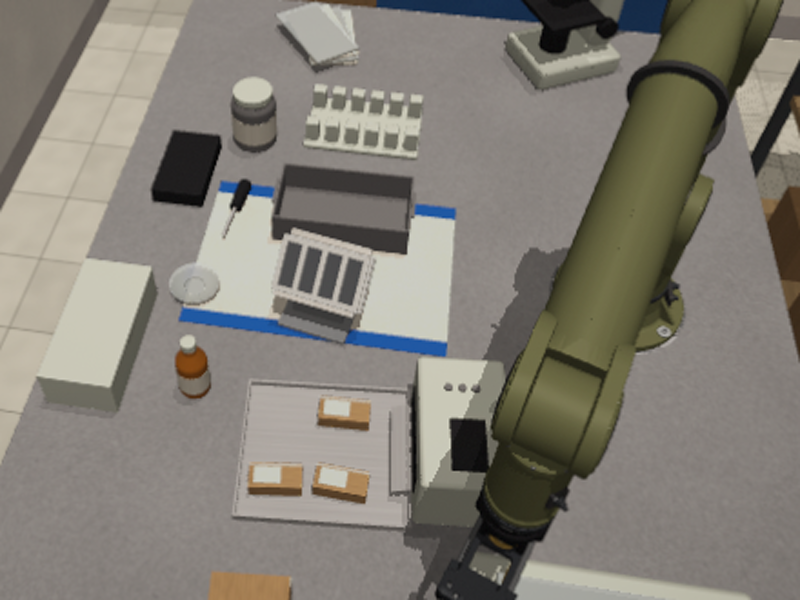

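The top view shows the plate stack at (320,325), with its face falling to +y (left). It also shows the tote at (445,340), the rack at (582,355), and three cartons at (148,312), (147,365) and (212,362). The dish and marker lie clear of these. Next I'll fit poses from the masks.

```bash
cat >> h.py <<'E'
from scipy.optimize import minimize
def box(x,y,z,c=(0,0,0)):
    return np.array([[a*x/2,b*y/2,d*z/2] for a in(-1,1) for b in(-1,1) for d in(-1,1)])+c
def hullmask(p,P):
    m=np.zeros((840,1120),np.uint8);q=proj(p,P)*2+.5
    cv2.fillConvexPoly(m,cv2.convexHull(np.round(q).astype(np.int32)),1);return m
def hull_of(m):
    c=np.argwhere(m)[:,::-1]; o=np.zeros((840,1120),np.uint8)
    k=cv2.morphologyEx(m.astype(np.uint8),cv2.MORPH_OPEN,np.ones((3,3)))
    n,l,s,_=cv2.connectedComponentsWithStats(k);k=(l==1+np.argmax(s[1:,4]))
    cs=np.argwhere(k)[:,::-1]; cs=np.vstack([cs*2,cs*2+1])
    cv2.fillConvexPoly(o,cv2.convexHull(cs.astype(np.int32)),1);return o
def fit(obs,model,x0,d):
    # obs: list of (picture,mask); model(params)->Nx3 points
    H=[(p,hull_of(m)) for p,m in obs]
    def cost(v):
        c=0
        for p,h in H:
            g=hullmask(p,model(v));c+=1-(h&g).sum()/max(1,(h|g).sum())
        return c
    best=None;n=len(x0)
    for k in range(2):
        s=np.vstack([x0]+[np.array(x0)+np.eye(n)[i]*d[i] for i in range(n)])
        r=minimize(cost,x0,method='Nelder-Mead',options=dict(initial_simplex=s,maxiter=250));x0=r.x
    return r.x,r.fun/len(H)
def pose(P,x,y,z,yaw): return P@R.from_euler('z',yaw).as_matrix().T+[x,y,z]
PL=box(.095,.15,.005)@R.from_euler('y',45,degrees=True).as_matrix().T
RK=np.vstack([box(.232,.15,.012,(0,0,.006)),box(.226,.124,.058,(0,0,.029))])
def get(n,p,near=None,k=0):
    r=ctrl.cut_out(n,p)
    if near is not None: r=[q for q in r if np.hypot(*(np.array(q['position'])-near))<25]
    return np.array(r[0]['mask']) if r else None
E
cat > b.py <<'E'
from h import *
np.set_printoptions(precision=4,suppress=True)
t=ctrl.read_camera('top');s=ctrl.read_camera('side')
def both(n,a,b):
    o=[(p,get(n,p,np.array(q))) for p,q in((t,a),(s,b))];return [x for x in o if x[1] is not None]
o=both('plate_b_mid',(226,225),(242,297))
v0=None
for oo in (o,o[:1],o[1:]):
    v=fit(oo,lambda v:pose(PL,*v),[.508,.11,.11,np.pi/2-.2] if v0 is None else v0,[.01,.01,.01,.1]);print('plate',len(oo),v)
    v0=v[0] if v0 is None else v0
o=both('rack',(248,406),(158,320))
print('rack',len(o),fit(o,lambda v:pose(RK,v[0],v[1],0,v[2]),[.484,-.357,0],[.01,.01,.05]))
print('rack top',fit(o[:1],lambda v:pose(RK,v[0],v[1],0,v[2]),[.484,-.357,0],[.01,.01,.05]))
o=both('tote',(239,311),(205,310))
print('tote',len(o),fit(o,lambda v:pose(box(.14,.25,.065,(0,0,.0325)),v[0],v[1],0,v[2]),[.494,-.107,np.pi/2],[.01,.01,.05]))
hsv=cv2.cvtColor(t['img'],cv2.COLOR_RGB2HSV)
for n in('carton1_mid','carton2_mid','carton3_mid','carton4_mid'):
    for nm,p in(('t',t),('s',s)):
        for r in ctrl.cut_out(n,p): print(nm,n,round(r['score'],2),np.round(r['position']),np.array(r['mask']).sum())
m=cv2.inRange(hsv,(8,90,60),(25,255,255));m[:,:85]=0;m[:190]=0;m[300:]=0;m[:,175:]=0
m=cv2.morphologyEx(m,cv2.MORPH_CLOSE,np.ones((9,9)))
N,l,st_,c=cv2.connectedComponentsWithStats(m)
for i in range(1,N):
    if st_[i,4]<150: continue
    x=atz(t,c[i][::-1],.018)
    v=fit([(t,l==i)],lambda v:pose(box(.08,.04,.028,(0,0,.018)),v[0],v[1],0,v[2]),[x[0],x[1],0.],[.01,.01,.2]);print('carton',c[i],st_[i,4],v)
a=cv2.resize(s['img'][210:350,250:400],None,fx=5,fy=4,interpolation=2);save(dict(img=a[:600]),'desk')
E
python3 b.py
```

```text
plate 0 (array([0.508 , 0.11  , 0.11  , 1.3708]), np.float64(nan))
plate 0 (array([0.508 , 0.11  , 0.11  , 1.3708]), np.float64(nan))
plate 0 (array([0.508 , 0.11  , 0.11  , 1.3708]), np.float64(nan))
rack 2 (array([ 0.4879, -0.3609, -0.0198]), np.float64(0.04118089937840658))
rack top (array([ 0.4874, -0.3628, -0.0125]), np.float64(0.03168388947056944))
tote 2 (array([ 0.4983, -0.1062,  1.5918]), np.float64(0.03682171127515382))
t carton1_mid 0.6 [255. 149.] 556
s carton1_mid 0.96 [315. 313.] 480
s carton1_mid 0.62 [203. 311.] 3111
t carton2_mid 0.66 [259. 104.] 588
s carton2_mid 0.59 [358. 306.] 524
t carton4_mid 0.87 [218. 106.] 613
carton [101.7744 241.2374] 594 (array([0.4866, 0.4379, 0.0675]), np.float64(0.5304518664047151))
carton [146.6207 257.4828] 261 (array([0.4333, 0.3161, 0.1774]), np.float64(0.6890721649484537))h.py:40: RuntimeWarning: invalid value encountered in scalar divide
  return r.x,r.fun/len(H)
```

View pics/desk.png

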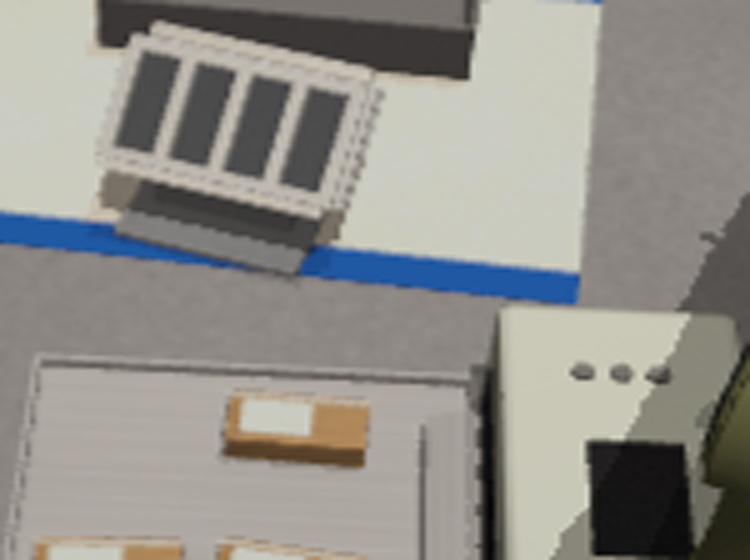

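The crop shows the stack's marked top plate at (240,120), with several edges at its right end. The cartons sit at (295,430) and along the bottom edge. I'll refit the plate and cartons under the right names.

```bash
cat > c.py <<'E'
from h import *
np.set_printoptions(precision=4,suppress=True)
t=ctrl.read_camera('top');s=ctrl.read_camera('side')
o=[]
for n in('plate_a_mid','plate_c_mid','plate_d_mid'):
    for p,q in((t,(226,225)),(s,(242,297))):
        m=get(n,p,np.array(q)); print(n,m is not None and m.sum())
        if m is not None and len(o)<2: o.append((p,m))
v0=None
for oo in (o,o[:1],o[1:]):
    v=fit(oo,lambda v:pose(PL,*v),[.508,.11,.11,np.pi/2-.2] if v0 is None else v0,[.01,.01,.01,.1]);print('plate',v)
    v0=v[0] if v0 is None else v0
CT=box(.08,.04,.028,(0,0,.018))
for n,q,q2 in(('carton1_mid',(255,150),(315,312)),('carton2_mid',(259,104),(358,306)),('carton4_mid',(218,106),(358,260))):
    o=[(p,get(n,p,np.array(k))) for p,k in((t,q),(s,q2))];o=[x for x in o if x[1] is not None]
    x=atz(t,q,.018)
    if o: print(n,len(o),[fit(o,lambda v:pose(CT,v[0],v[1],0,v[2]),[x[0],x[1],y],[.01,.01,.2]) for y in (-.1,)])
E
python3 c.py
```

```text
plate_a_mid False
plate_a_mid 1542
plate_c_mid False
plate_c_mid False
plate_d_mid 55
plate_d_mid False
plate (array([0.5119, 0.1135, 0.1075, 1.3884]), np.float64(0.5143031971852532))
plate (array([0.5119, 0.1135, 0.1075, 1.3884]), np.float64(0.028606394370506383))
plate (array([0.5119, 0.1135, 0.1075, 1.3884]), np.float64(1.0))
carton1_mid 2 [(array([0.4423, 0.3118, 0.0101]), np.float64(0.1004539278112962))]
carton2_mid 1 [(array([ 0.4316,  0.4275, -0.0701]), np.float64(0.043411448328851354))]
carton4_mid 2 [(array([0.5286, 0.4388, 0.1145]), np.float64(0.0969930514380396))]
```

```bash
cat >> h.py <<'E'
def rotm(az,th):
    "tool x at azimuth az (deg), tilted th deg about tool x from straight down"
    a=np.radians(az);x=[np.cos(a),np.sin(a),0];z=[0,0,-1];y=np.cross(z,x)
    return np.column_stack([x,y,z])@R.from_euler('x',th,degrees=True).as_matrix()
def logse(T):
    from scipy.linalg import logm
    w=R.from_matrix(T[:3,:3]).as_rotvec();t=np.linalg.norm(w);p=T[:3,3]
    K=np.array([[0,-w[2],w[1]],[w[2],0,-w[0]],[-w[1],w[0],0]])
    if t<1e-6:return np.r_[p,w]
    V=np.eye(3)+(1-np.cos(t))/t**2*K+(t-np.sin(t))/t**3*K@K
    return np.r_[np.linalg.solve(V,p),w]
def plan(way,T=None,v=30,w=6.,show=True):
    "way: list of (pos,R); prints count x row per leg (cm, rad)"
    if T is None:
        s=ctrl.observe();T=np.eye(4);T[:3,:3]=R.from_quat(s['tool_rot']).as_matrix();T[:3,3]=s['tcp_pos']
    for pos,Rm in way:
        G=np.eye(4);G[:3,:3]=Rm;G[:3,3]=pos
        D=np.linalg.inv(T)@G;ang=np.degrees(np.linalg.norm(R.from_matrix(D[:3,:3]).as_rotvec()))
        n=int(np.ceil(max(np.linalg.norm(D[:3,3])*1000/v,ang/w,1)))
        xi=logse(D)/n;wv=xi[3:];t=np.linalg.norm(wv)
        K=np.array([[0,-wv[2],wv[1]],[wv[2],0,-wv[0]],[-wv[1],wv[0],0]])
        V=np.eye(3)+(0 if t<1e-6 else (1-np.cos(t))/t**2*K+(t-np.sin(t))/t**3*K@K)
        print(n,'x',[round(float(q),2) for q in V@xi[:3]*100]+[round(float(q),4) for q in wv]);T=G
    return T
c0=np.array([.5119,.1135,.1075]);AZ=169.5
u=np.array([np.cos(np.radians(AZ-180)),np.sin(np.radians(AZ-180)),0])
dx=np.array([-u[1],u[0],0]);n=(dx+[0,0,1])/2**.5;sl=(dx-[0,0,1])/2**.5
Rp=rotm(AZ,45);Rg=rotm(AZ,-45)
E
python3 -c "
from h import *
print(Rp[:,2],-n)
plan([([.45,.3,.26],rotm(AZ,20)),(c0+.0425*n,Rp)])"
```

```text
[-0.12885998 -0.69526621 -0.70710678] [-0.12885998 -0.69526621 -0.70710678]
13 x [-2.21, -1.81, 0.01, 0.0268, -0.0027, -0.0151]
8 x [-1.19, -0.74, 2.24, 0.0545, -0.0, 0.0]
```

```bash
python3 -m creep '[[[-1,-2.21,-1.81,0.01,0.0268,-0.0027,-0.0151],[-1,-2.21,-1.81,0.01,0.0268,-0.0027,-0.0151],[-1,-2.21,-1.81,0.01,0.0268,-0.0027,-0.0151],[-1,-2.21,-1.81,0.01,0.0268,-0.0027,-0.0151],[-1,-2.21,-1.81,0.01,0.0268,-0.0027,-0.0151],[-1,-2.21,-1.81,0.01,0.0268,-0.0027,-0.0151],[-1,-2.21,-1.81,0.01,0.0268,-0.0027,-0.0151],[-1,-2.21,-1.81,0.01,0.0268,-0.0027,-0.0151],[-1,-2.21,-1.81,0.01,0.0268,-0.0027,-0.0151],[-1,-2.21,-1.81,0.01,0.0268,-0.0027,-0.0151],[-1,-2.21,-1.81,0.01,0.0268,-0.0027,-0.0151],[-1,-2.21,-1.81,0.01,0.0268,-0.0027,-0.0151],[-1,-2.21,-1.81,0.01,0.0268,-0.0027,-0.0151]]]'
python3 -m creep '[[[-1,-1.19,-0.74,2.24,0.0545,0,0],[-1,-1.19,-0.74,2.24,0.0545,0,0],[-1,-1.19,-0.74,2.24,0.0545,0,0],[-1,-1.19,-0.74,2.24,0.0545,0,0],[-1,-1.19,-0.74,2.24,0.0545,0,0],[-1,-1.19,-0.74,2.24,0.0545,0,0],[-1,-1.19,-0.74,2.24,0.0545,0,0],[-1,-1.19,-0.74,2.24,0.0545,0,0],[-1,0,0,0,0,0,0],[-1,0,0,0,0,0,0]]]'
python3 -c "
from h import *
plan([(c0+.0425*n,Rp)])
print(ctrl.observe()['joint_positions'])
p=ctrl.read_camera('top')
q=proj(p,pose(PL,*c0,np.radians(AZ-90)))
im=p['img'].copy()
cv2.polylines(im,[cv2.convexHull(np.round(q).astype(np.int32))],True,(255,0,0))
save(dict(img=cv2.resize(im[150:330,150:390],None,fx=3.3,fy=3.3)),'chk')"
```

```text
clock: 3.68
tcp_pos: [0.4513, 0.2989, 0.261]
tool_rot: [0.09, 0.981, -0.174, -0.016]
wrist_force: [-0.2, -0.4, -0.2]
opening: 0.101
gripper_force: 0.0
clock: 4.52
tcp_pos: [0.5179, 0.1423, 0.1372]
tool_rot: [0.085, 0.92, -0.382, -0.036]
wrist_force: [-0.6, 0.3, -0.1]
opening: 0.007
gripper_force: 0.0
1 x [0.06, 0.02, -0.07, -0.0021, -0.0021, -0.0003]
[-0.79206091  0.55472502  0.18928767  1.53790033  0.42689023  1.65202006
  0.68815254]
```

View pics/chk.png

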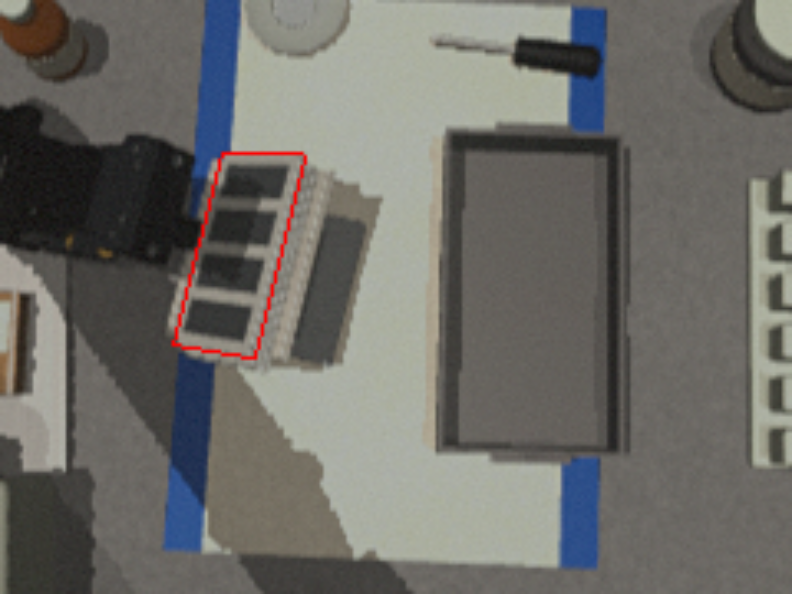

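The red outline sits on the top plate, roughly (175–305, 153–357) in the crop, and the fingertips are over it at (190,235). Next I press slowly.

```bash
python3 -m creep '[[[-1,0.06,0.02,1.5,-0.002,-0.002,0],[-1,0,0,1.5,0,0,0],[-1,0,0,0.5,0,0,0],[-1,0,0,0,0,0,0]]]' 20
python3 -m creep '[[[-1,0,0,0.2,0,0,0],[-1,0,0,0.2,0,0,0],[-1,0,0,0,0,0,0]]]'
python3 -m creep '[[[-1,0,0,0.2,0,0,0],[-1,0,0,0,0,0,0]]]'
python3 -m creep '[[[-1,0,0,0.2,0,0,0],[-1,0,0,0,0,0,0]]]'
```

```text
clock: 4.9
tcp_pos: [0.513, 0.1192, 0.114]
tool_rot: [0.084, 0.921, -0.38, -0.034]
wrist_force: [-0.3, -1.2, 0.3]
opening: 0.007
gripper_force: 0.0
clock: 5.15
tcp_pos: [0.5131, 0.117, 0.111]
tool_rot: [0.084, 0.921, -0.38, -0.033]
wrist_force: [-0.6, -0.4, -0.5]
opening: 0.004
gripper_force: 0.0
clock: 5.32
tcp_pos: [0.5131, 0.1167, 0.1107]
tool_rot: [0.084, 0.921, -0.38, -0.033]
wrist_force: [-1.8, 2.9, 5.9]
opening: 0.001
gripper_force: 3.4
clock: 5.48
tcp_pos: [0.5131, 0.1167, 0.1106]
tool_rot: [0.084, 0.921, -0.379, -0.032]
wrist_force: [-1.2, 7.6, 12.2]
opening: 0.005
gripper_force: 7.0
```

```bash
python3 -m creep '[[[-1,-0.3,0,0,0,0,0],[-1,-0.4,0,0,0,0,0],[-1,-0.4,0,0,0,0,0],[-1,-0.4,0,0,0,0,0],[-1,0,0,0,0,0,0]]]'
python3 -c "
from h import *
p=ctrl.read_camera('top');save(dict(img=cv2.resize(p['img'][150:330,150:390],None,fx=3.3,fy=3.3)),'drag')"
```

```text
clock: 5.9
tcp_pos: [0.5282, 0.1141, 0.1103]
tool_rot: [0.084, 0.921, -0.379, -0.032]
wrist_force: [-0.4, 8.2, 11.5]
opening: 0.003
gripper_force: 6.7
```

View pics/drag.png

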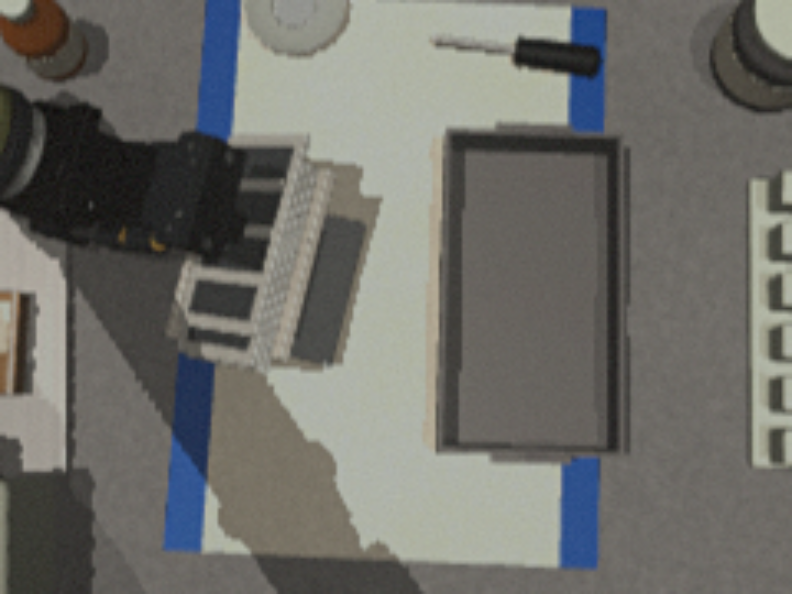

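The top plate alone has slid about 15 mm; plate_b's dark place now shows at (220,340). I'll continue the drag.

```bash
python3 -m creep '[[[-1,-0.4,0,0,0,0,0],[-1,-0.5,0,0,0,0,0],[-1,-0.5,0,0,0,0,0],[-1,-0.5,0,0,0,0,0],[-1,-0.5,0,0,0,0,0],[-1,-0.5,0,0,0,0,0],[-1,-0.5,0,0,0,0,0],[-1,-0.4,0,0,0,0,0],[-1,-0.4,0,0,0,0,0],[-1,0,0,0,0,0,0]]]'
cat >> h.py <<'E'
def cp(k,slide=.057): return c0+.002*n-.005*k*n+slide*u   # centre of k-th removed plate after slide
GU=.05
E
python3 -c "
from h import *
c=cp(0)
print((ctrl.observe()['tcp_pos']-[.5131,.1167,.1106])@u)
plan([(c+.06*n,Rp),(c+GU*u-.09*sl+.05*n,Rg),(c+GU*u-.08*sl,Rg),(c+GU*u-.0105*sl,Rg)])"
```

```text
clock: 6.78
tcp_pos: [0.5696, 0.1064, 0.1102]
tool_rot: [0.084, 0.921, -0.379, -0.032]
wrist_force: [0.3, 6.5, 10.1]
opening: 0.004
gripper_force: 5.8
0.057468092962991886
2 x [0.04, -0.02, -2.88, 0.0027, 0.0028, -0.0003]
16 x [-0.31, -0.51, -0.37, -0.0982, 0.0, -0.0]
2 x [-0.0, -2.5, 0.5, 0.0, -0.0, 0.0]
3 x [-0.0, 0.0, 2.32, 0.0, -0.0, 0.0]
```

```bash
python3 -m creep '[[[-1,0.04,0,-2.9,0.002,0.002,0],[-1,0.04,0,-2.9,0,0,0],[0,-0.31,-0.51,-0.37,-0.0982,0,0],[0,-0.31,-0.51,-0.37,-0.0982,0,0],[0,-0.31,-0.51,-0.37,-0.0982,0,0],[0,-0.31,-0.51,-0.37,-0.0982,0,0],[0,-0.31,-0.51,-0.37,-0.0982,0,0],[0,-0.31,-0.51,-0.37,-0.0982,0,0],[0,-0.31,-0.51,-0.37,-0.0982,0,0],[0,-0.31,-0.51,-0.37,-0.0982,0,0],[0,-0.31,-0.51,-0.37,-0.0982,0,0],[0,-0.31,-0.51,-0.37,-0.0982,0,0],[0,-0.31,-0.51,-0.37,-0.0982,0,0],[0,-0.31,-0.51,-0.37,-0.0982,0,0],[0,-0.31,-0.51,-0.37,-0.0982,0,0],[0,-0.31,-0.51,-0.37,-0.0982,0,0],[0,-0.31,-0.51,-0.37,-0.0982,0,0],[0,-0.31,-0.51,-0.37,-0.0982,0,0]]]'
python3 -m creep '[[[0,0,0,0,0,0,0]]]'
python3 -c "
from h import *
c=cp(0);print(ctrl.observe()['joint_positions'])
plan([(c+GU*u-.08*sl,Rg),(c+GU*u-.0105*sl,Rg)])
p=ctrl.read_camera('side');save(dict(img=cv2.resize(p['img'][170:350,200:440],None,fx=3.3,fy=3.3)),'pre')"
```

```text
clock: 8.28
tcp_pos: [0.6116, 0.064, 0.2076]
tool_rot: [0.084, 0.919, 0.383, 0.037]
wrist_force: [0.4, -0.3, -1.0]
opening: 0.5
gripper_force: 0.0
clock: 8.37
tcp_pos: [0.61, 0.0582, 0.202]
tool_rot: [0.09, 0.92, 0.381, 0.035]
wrist_force: [-0.6, -2.0, -0.9]
opening: 0.499
gripper_force: 0.0
[ 0.08618896  0.30117776  0.24516674  1.75270011 -0.87538402  1.35225038
  2.01806867]
2 x [-0.03, -1.95, 0.63, -0.0004, 0.0019, -0.0052]
3 x [-0.0, 0.0, 2.32, 0.0, -0.0, 0.0]
```

View pics/pre.png

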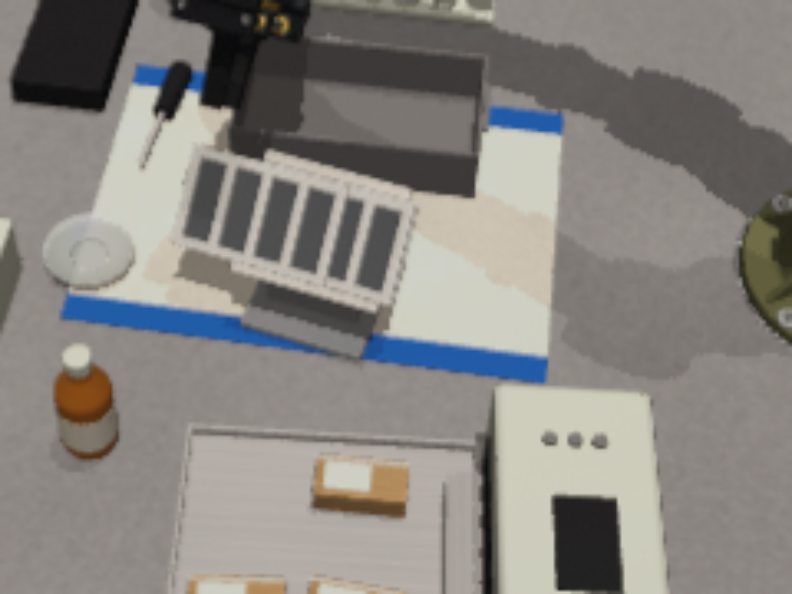

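The top plate juts out to the left at (215,200), with the fingers above and behind it at (225,70). Moving in to pinch.

```bash
python3 -m creep '[[[0,0,-2,0.6,0,0.002,-0.005],[0,0,-1.9,0.6,0,0,0],[0,0,0,0,0,0,0],[0,0,0,0,0,0,0]]]'
python3 -c "
from h import *
c=cp(0)
plan([(c+GU*u-.08*sl,Rg),(c+GU*u-.0105*sl,Rg)])"
```

```text
clock: 8.75
tcp_pos: [0.6073, 0.048, 0.1702]
tool_rot: [0.081, 0.92, 0.381, 0.034]
wrist_force: [-0.4, 0.1, 0.1]
opening: 0.502
gripper_force: 0.0
1 x [-0.12, -0.91, -0.25, -0.0, -0.0038, 0.006]
3 x [-0.0, 0.0, 2.32, 0.0, -0.0, 0.0]
```

```bash
python3 -m creep '[[[0,-0.1,-0.9,-0.25,0,-0.004,0.006],[0,0,0,1.6,0,0,0],[0,0,0,1.8,0,0,0],[0,0,0,1.8,0,0,0],[0,0,0,1.7,0,0,0],[0,0,0,0,0,0,0],[0,0,0,0,0,0,0]]]'
python3 -c "
from h import *
c=cp(0)
plan([(c+GU*u-.0105*sl,Rg)])"
```

```text
clock: 9.33
tcp_pos: [0.616, 0.0873, 0.1172]
tool_rot: [0.084, 0.92, 0.381, 0.036]
wrist_force: [0.1, 0.2, 0.5]
opening: 0.499
gripper_force: 0.0
1 x [0.01, -0.01, 0.11, 0.0006, 0.0009, 0.0013]
```

```bash
python3 -m creep '[[[-1,0,0,0.1,0,0,0],[-1,0,0,0,0,0,0],[-1,0,0,0,0,0,0],[-1,0,0,0,0,0,0],[-1,0,0,0,0,0,0],[-1,0,0,0,0,0,0],[-1,0,0,0,0,0,0]]]' 45
python3 -m creep '[[[-1,0,0.3,0,0,0,0],[-1,0,0.6,0,0,0,0],[-1,0,1,0,0,0,0],[-1,0,1,0,0,0,0],[-1,0,0,0,0,0,0]]]'
python3 -c "
from h import *
rk=np.array([.4875,-.3618]);Ry=rotm(90-.9,0)
x=.08;th=np.radians(-.9);ex=np.array([np.cos(th),np.sin(th)]);ey=np.array([-ex[1],ex[0]])
g=rk+ex*x-GU*ey
print(g)
plan([([.6,.03,.24],rotm(AZ,0)),([.6,-.1,.24],rotm(AZ,0)),(list(g)+[.19],Ry),(list(g)+[.115],Ry),(list(g)+[.12-.0295+.0105-.0225],Ry)])"
```

```text
clock: 9.92
tcp_pos: [0.6163, 0.0866, 0.1159]
tool_rot: [0.085, 0.92, 0.381, 0.036]
wrist_force: [-0.1, 0.2, 1.0]
opening: 0.06
gripper_force: 0.1
clock: 10.33
tcp_pos: [0.6205, 0.11, 0.1386]
tool_rot: [0.083, 0.92, 0.382, 0.037]
wrist_force: [0.1, 0.7, -1.7]
opening: 0.058
gripper_force: 45.0
[ 0.56670476 -0.41305042]
8 x [0.07, -0.4, -1.63, 0.0985, 0.0004, 0.0003]
5 x [-0.47, -2.56, 0.0, 0.0, 0.0, 0.0]
14 x [-1.63, -1.82, 0.36, 0.0, 0.0, 0.1002]
3 x [0.0, 0.0, 2.5, 0.0, 0.0, -0.0]
2 x [0.0, 0.0, 1.83, 0.0, 0.0, -0.0]
```

```bash
python3 -m creep '[[[-1,0.07,-0.4,-1.63,0.0985,0,0],[-1,0.07,-0.4,-1.63,0.0985,0,0],[-1,0.07,-0.4,-1.63,0.0985,0,0],[-1,0.07,-0.4,-1.63,0.0985,0,0],[-1,0.07,-0.4,-1.63,0.0985,0,0],[-1,0.07,-0.4,-1.63,0.0985,0,0],[-1,0.07,-0.4,-1.63,0.0985,0,0],[-1,0.07,-0.4,-1.63,0.0985,0,0],[-1,-0.47,-2.56,0,0,0,0],[-1,-0.47,-2.56,0,0,0,0],[-1,-0.47,-2.56,0,0,0,0],[-1,-0.47,-2.56,0,0,0,0],[-1,-0.47,-2.56,0,0,0,0]]]'
python3 -m creep '[[[-1,-1.63,-1.82,0.36,0,0,0.1],[-1,-1.63,-1.82,0.36,0,0,0.1],[-1,-1.63,-1.82,0.36,0,0,0.1],[-1,-1.63,-1.82,0.36,0,0,0.1],[-1,-1.63,-1.82,0.36,0,0,0.1],[-1,-1.63,-1.82,0.36,0,0,0.1],[-1,-1.63,-1.82,0.36,0,0,0.1],[-1,-1.63,-1.82,0.36,0,0,0.1],[-1,-1.63,-1.82,0.36,0,0,0.1],[-1,-1.63,-1.82,0.36,0,0,0.1],[-1,-1.63,-1.82,0.36,0,0,0.1],[-1,-1.63,-1.82,0.36,0,0,0.1],[-1,-1.63,-1.82,0.36,0,0,0.1],[-1,-1.63,-1.82,0.36,0,0,0.1],[-1,0,0,0,0,0,0],[-1,0,0,0,0,0,0],[-1,0,0,0,0,0,0]]]'
cat >> h.py <<'E'
rk=np.array([.4875,-.3618]);Ry=rotm(90-.9,0);th=np.radians(-.9);ex=np.array([np.cos(th),np.sin(th)]);ey=np.array([-ex[1],ex[0]])
def g(x,z): return np.r_[rk+ex*x-GU*ey,z]
E
python3 -c "
from h import *
print(ctrl.observe()['joint_positions'])
plan([(g(.08,.19),Ry),(g(.08,.12),Ry),(g(.08,.073),Ry)])
p=ctrl.read_camera('top');a=cv2.resize(p['img'][150:330,330:490],None,fx=3.3,fy=3.3);p2=ctrl.read_camera('side');b=cv2.resize(p2['img'][60:240,240:320],None,fx=3.3,fy=3.3);b=cv2.resize(p2['img'][100:280,240:320],None,fx=3.3,fy=3.3) if 0 else b
save(dict(img=np.hstack([a,b])),'rk1')"
```

```text
clock: 11.42
tcp_pos: [0.5983, -0.1033, 0.2383]
tool_rot: [0.092, 0.996, -0.001, 0.0]
wrist_force: [0.4, 0.6, -2.4]
opening: 0.053
gripper_force: 45.0
clock: 12.83
tcp_pos: [0.5666, -0.415, 0.1884]
tool_rot: [0.712, 0.703, 0.0, 0.001]
wrist_force: [0.4, 0.7, -2.2]
opening: 0.054
gripper_force: 45.0
[ 0.13231067  0.50953823  0.66983456  1.37228186 -0.3150773   1.36509076
  0.79060104]
1 x [0.2, 0.01, -0.16, 0.0016, 0.0007, 0.0031]
3 x [0.0, 0.0, 2.33, 0.0, 0.0, -0.0]
2 x [0.0, 0.0, 2.35, 0.0, 0.0, -0.0]
```

View pics/rk1.png

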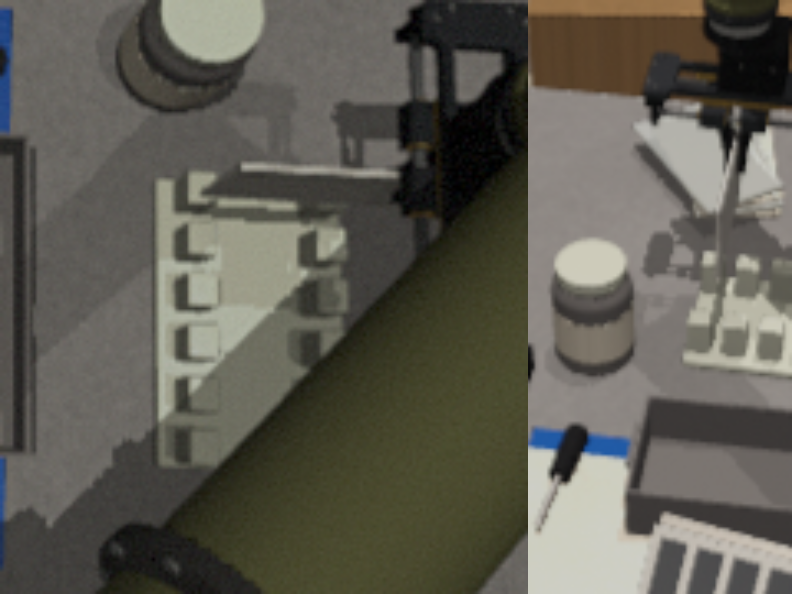

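The plate is held upright over the rack's far slot: its lower edge runs (205,190)–(400,200) between the first and second tooth rows. Lowering now.

```bash
python3 -m creep '[[[-1,0.2,0,1,0.001,0.001,0.003],[-1,0,0,2.5,0,0,0],[-1,0,0,2.5,0,0,0],[-1,0,0,0.7,0,0,0],[-1,0,0,0,0,0,0],[-1,0,0,0,0,0,0]]]'
python3 -c "
from h import *
plan([(g(.08,.12),Ry)])"
python3 -m creep '[[[-1,0,0,1,0,0,0],[-1,0,0,1,0,0,0],[-1,0,0,1,0,0,0],[-1,0,0,0.6,0,0,0],[-1,0,0,0,0,0,0],[-1,0,0,0,0,0,0]]]'
```

```text
clock: 13.43
tcp_pos: [0.566, -0.4141, 0.1216]
tool_rot: [0.713, 0.701, -0.001, 0.0]
wrist_force: [0.4, 0.4, -1.5]
opening: 0.055
gripper_force: 45.0
1 x [0.11, 0.07, 0.16, -0.0006, 0.0013, -0.0011]
clock: 13.93
tcp_pos: [0.5654, -0.4144, 0.0849]
tool_rot: [0.713, 0.701, -0.001, -0.0]
wrist_force: [0.3, 0.6, -1.4]
opening: 0.059
gripper_force: 45.0
```

```bash
python3 -m creep '[[[-1,0,0,0.6,0,0,0],[-1,0,0,0.4,0,0,0],[-1,0,0,0,0,0,0],[-1,0,0,0,0,0,0]]]'
python3 -m creep '[[[-1,0,0,0.2,0,0,0],[-1,0,0,0.2,0,0,0],[-1,0,0,0,0,0,0]]]'
```

```text
clock: 14.27
tcp_pos: [0.5654, -0.4146, 0.0752]
tool_rot: [0.713, 0.701, -0.001, 0.0]
wrist_force: [-0.6, -0.1, -2.1]
opening: 0.053
gripper_force: 45.0
clock: 14.52
tcp_pos: [0.5654, -0.4146, 0.0711]
tool_rot: [0.713, 0.701, -0.001, 0.0]
wrist_force: [0.1, -0.5, -1.3]
opening: 0.049
gripper_force: 45.0
```

```bash
python3 -m creep '[[[-1,0,0,0.15,0,0,0],[-1,0,0,0.15,0,0,0],[-1,0,0,0,0,0,0]]]'
python3 -m creep '[[[-1,0,0,0.15,0,0,0],[-1,0,0,0.15,0,0,0],[-1,0,0,0,0,0,0]]]'
```

```text
clock: 14.77
tcp_pos: [0.5654, -0.4146, 0.0681]
tool_rot: [0.713, 0.701, -0.001, 0.0]
wrist_force: [-0.5, -1.0, -2.4]
opening: 0.054
gripper_force: 45.0
clock: 15.02
tcp_pos: [0.5658, -0.4149, 0.0677]
tool_rot: [0.713, 0.701, -0.0, 0.001]
wrist_force: [-2.4, 2.0, 7.4]
opening: 0.048
gripper_force: 45.0
```

```bash
python3 -m creep '[[[-0.5,0,0,-0.15,0,0,0],[-0.5,0,0,0,0,0,0],[-0.5,0,0,0,0,0,0],[-0.5,0,0,-0.8,0,0,0],[-0.5,0,0,-2,0,0,0],[-0.5,0,0,-3,0,0,0],[-0.5,0,0,-3,0,0,0],[-0.5,0,0,-3,0,0,0],[-0.5,0,0,-1,0,0,0],[-1,0,0,0,0,0,0],[-1,0,0,0,0,0,0]]]'
python3 -c "
from h import *
plan([([.57,-.12,.25],rotm(AZ,0)),(c0+.05*n,Rp)],v=33,w=6.5)
p=ctrl.read_camera('top');m=ctrl.cut_out('plate_a_mid',p)
for r in m: print(r['score'],r['position'],atz(p,r['position'],.107))
save(dict(img=cv2.resize(p['img'][150:330,330:490],None,fx=3.3,fy=3.3)),'rk2')"
```

```text
clock: 15.93
tcp_pos: [0.5656, -0.4145, 0.195]
tool_rot: [0.713, 0.701, -0.0, 0.001]
wrist_force: [-0.2, -0.9, -0.8]
opening: 0.17
gripper_force: 0.0
13 x [1.97, 1.48, -0.42, -0.0001, 0.0001, -0.1081]
9 x [1.11, 3.14, 0.16, 0.0873, 0.0, 0.0]
0.58 [215.7, 407.9] [ 0.55614122 -0.34023088  0.107     ]
0.56 [258.1, 102.7] [0.42176522 0.39170493 0.107     ]
```

View pics/rk2.png

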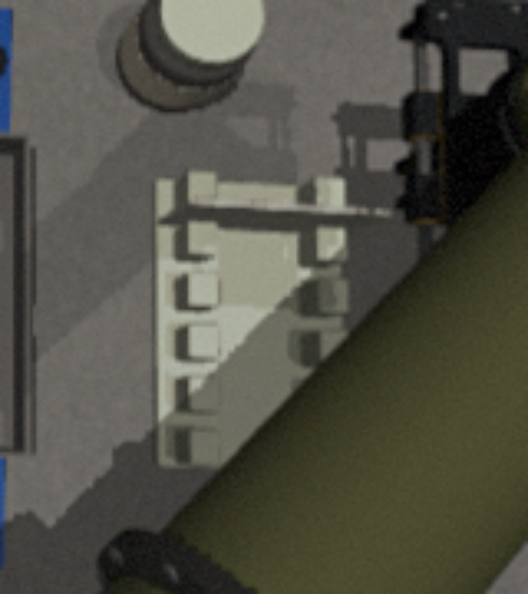

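Plate_a stands in the far slot; its top edge runs from (190,203) to about (400,213) in the crop. I'll check its centring while moving back.

```bash
python3 -m creep '[[[-1,1.97,1.48,-0.42,0,0,-0.108],[-1,1.97,1.48,-0.42,0,0,-0.108],[-1,1.97,1.48,-0.42,0,0,-0.108],[-1,1.97,1.48,-0.42,0,0,-0.108],[-1,1.97,1.48,-0.42,0,0,-0.108],[-1,1.97,1.48,-0.42,0,0,-0.108],[-1,1.97,1.48,-0.42,0,0,-0.108],[-1,1.97,1.48,-0.42,0,0,-0.108],[-1,1.97,1.48,-0.42,0,0,-0.108],[-1,1.97,1.48,-0.42,0,0,-0.108],[-1,1.97,1.48,-0.42,0,0,-0.108],[-1,1.97,1.48,-0.42,0,0,-0.108],[-1,1.97,1.48,-0.42,0,0,-0.108]]]'
python3 -m creep '[[[-1,1.11,3.14,0.16,0.0873,0,0],[-1,1.11,3.14,0.16,0.0873,0,0],[-1,1.11,3.14,0.16,0.0873,0,0],[-1,1.11,3.14,0.16,0.0873,0,0],[-1,1.11,3.14,0.16,0.0873,0,0],[-1,1.11,3.14,0.16,0.0873,0,0],[-1,1.11,3.14,0.16,0.0873,0,0],[-1,1.11,3.14,0.16,0.0873,0,0],[-1,1.11,3.14,0.16,0.0873,0,0],[-1,0,0,0,0,0,0],[-1,0,0,0,0,0,0]]]'
python3 -c "
from h import *
p=ctrl.read_camera('top')
print(atz(p,(150+203/3.3,330+190/3.3),.107),g(.08,0)+np.r_[.125*ey,0])
r=ctrl.cut_out('plate_a_mid',p)
for q in r:
    w=np.argwhere(q['mask']);print(q['score'],q['position'],[atz(p,w[w[:,1]==k].mean(0),.1)[:2] for k in(w[:,1].min(),w[:,1].max())])
plan([(c0+.012*n,Rp)])"
```

```text
clock: 17.12
tcp_pos: [0.5686, -0.1175, 0.2469]
tool_rot: [0.089, 0.996, -0.001, -0.002]
wrist_force: [0.9, -0.1, -0.2]
opening: 0.007
gripper_force: 0.0
clock: 18.03
tcp_pos: [0.5147, 0.1505, 0.1344]
tool_rot: [0.08, 0.918, -0.386, -0.039]
wrist_force: [0.4, -0.9, -0.2]
opening: 0.006
gripper_force: 0.0
[ 0.56444284 -0.2906126   0.107     ] [ 0.56866818 -0.28806584  0.        ]
0.63 [216.5, 412.8] [array([ 0.55250695, -0.27372935]), array([ 0.5619455 , -0.43399839])]
2 x [-0.0, -0.02, 1.77, -0.0022, -0.0009, -0.0003]
```

```bash
python3 -m creep '[[[-1,0,0,1.8,-0.002,-0.001,0],[-1,0,0,1.7,0,0,0],[-1,0,0,0.8,0,0,0],[-1,0,0,0,0,0,0],[-1,0,0,0,0,0,0]]]' 20
python3 -c "
from h import *
s=ctrl.observe();print((s['tcp_pos']-c0)@np.column_stack([u,sl,n]))"
python3 -m creep '[[[-1,0,0,0.2,0,0,0],[-1,0,0,0.2,0,0,0],[-1,0,0,0,0,0,0]]]'
python3 -m creep '[[[-1,0,0,0.2,0,0,0],[-1,0,0,0,0,0,0]]]'
```

```text
clock: 18.55
tcp_pos: [0.5132, 0.1172, 0.1127]
tool_rot: [0.087, 0.92, -0.38, -0.034]
wrist_force: [-0.4, -0.1, 0.2]
opening: 0.004
gripper_force: 0.0
[ 0.00058427 -0.00092997  0.00640329]
clock: 18.8
tcp_pos: [0.5123, 0.1158, 0.1085]
tool_rot: [0.085, 0.92, -0.381, -0.034]
wrist_force: [0.1, -0.2, -0.6]
opening: 0.006
gripper_force: 0.0
clock: 18.97
tcp_pos: [0.5117, 0.1141, 0.1066]
tool_rot: [0.085, 0.92, -0.381, -0.035]
wrist_force: [1.0, -0.7, -0.4]
opening: 0.004
gripper_force: 0.0
```

```bash
python3 -m creep '[[[-1,0,0,0.2,0,0,0],[-1,0,0,0,0,0,0]]]'
python3 -m creep '[[[-1,0,0,0.15,0,0,0],[-1,0,0,0,0,0,0]]]'
```

```text
clock: 19.13
tcp_pos: [0.5118, 0.1141, 0.1064]
tool_rot: [0.085, 0.92, -0.381, -0.034]
wrist_force: [-0.6, 3.0, 6.4]
opening: 0.007
gripper_force: 3.2
clock: 19.3
tcp_pos: [0.5118, 0.1141, 0.1064]
tool_rot: [0.084, 0.92, -0.38, -0.034]
wrist_force: [-1.0, 6.6, 9.7]
opening: 0.006
gripper_force: 5.9
```

```bash
python3 -m creep '[[[-1,-0.3,0,0,0,0,0],[-1,-0.4,0,0,0,0,0],[-1,-0.5,0,0,0,0,0],[-1,-0.5,0,0,0,0,0],[-1,-0.5,0,0,0,0,0],[-1,-0.5,0,0,0,0,0],[-1,-0.5,0,0,0,0,0],[-1,-0.5,0,0,0,0,0],[-1,-0.5,0,0,0,0,0],[-1,-0.5,0,0,0,0,0],[-1,-0.4,0,0,0,0,0],[-1,-0.4,0,0,0,0,0],[-1,-0.2,0,0,0,0,0],[-1,0,0,0,0,0,0]]]'
python3 -c "
from h import *
c=cp(1)
T=plan([(c+.06*n,Rp),(c+GU*u-.09*sl+.05*n,Rg),(c+GU*u-.08*sl,Rg),(c+GU*u-.0105*sl,Rg)])
p=ctrl.read_camera('side')
for r in ctrl.cut_out('plate_b_mid',p)+ctrl.cut_out('plate_a_mid',p): print(r['score'],r['position'],atz(p,r['position'],.105))"
```

```text
clock: 20.47
tcp_pos: [0.5681, 0.1037, 0.1061]
tool_rot: [0.084, 0.92, -0.38, -0.034]
wrist_force: [-1.1, 5.2, 9.0]
opening: 0.001
gripper_force: 5.2
2 x [-0.0, -0.07, -2.88, 0.0012, 0.0012, -0.0003]
16 x [-0.31, -0.51, -0.37, -0.0982, 0.0, -0.0]
2 x [-0.0, -2.5, 0.5, 0.0, -0.0, 0.0]
3 x [-0.0, 0.0, 2.32, 0.0, -0.0, 0.0]
0.92 [242.8, 296.7] [0.5071037  0.12328826 0.105     ]
0.65 [291.5, 224.9] [0.67813773 0.32340589 0.105     ]
0.49 [148.5, 299.2] [ 0.56003968 -0.29737404  0.105     ]
0.38 [211.3, 323.8] [ 0.44099035 -0.01461899  0.105     ]
```

```bash
python3 -m creep '[[[-1,0,-0.04,-2.9,0.001,0.001,0],[-1,0,-0.04,-2.9,0,0,0],[0,-0.31,-0.51,-0.37,-0.0982,0,0],[0,-0.31,-0.51,-0.37,-0.0982,0,0],[0,-0.31,-0.51,-0.37,-0.0982,0,0],[0,-0.31,-0.51,-0.37,-0.0982,0,0],[0,-0.31,-0.51,-0.37,-0.0982,0,0],[0,-0.31,-0.51,-0.37,-0.0982,0,0],[0,-0.31,-0.51,-0.37,-0.0982,0,0],[0,-0.31,-0.51,-0.37,-0.0982,0,0],[0,-0.31,-0.51,-0.37,-0.0982,0,0],[0,-0.31,-0.51,-0.37,-0.0982,0,0],[0,-0.31,-0.51,-0.37,-0.0982,0,0],[0,-0.31,-0.51,-0.37,-0.0982,0,0],[0,-0.31,-0.51,-0.37,-0.0982,0,0],[0,-0.31,-0.51,-0.37,-0.0982,0,0],[0,-0.31,-0.51,-0.37,-0.0982,0,0],[0,-0.31,-0.51,-0.37,-0.0982,0,0]]]'
python3 -m creep '[[[0,0,-2.5,0.5,0,0,0],[0,0,-2.5,0.5,0,0,0],[0,0,0,0,0,0,0],[0,0,0,0,0,0,0]]]'
python3 -c "
from h import *
c=cp(1)
plan([(c+GU*u-.08*sl,Rg),(c+GU*u-.0105*sl,Rg)])
p=ctrl.read_camera('side');save(dict(img=cv2.resize(p['img'][120:300,220:380],None,fx=3.3,fy=3.3)),'pre2')"
```

```text
clock: 22.12
tcp_pos: [0.6111, 0.0612, 0.204]
tool_rot: [0.085, 0.919, 0.383, 0.037]
wrist_force: [0.1, -0.2, -0.1]
opening: 0.501
gripper_force: 0.0
clock: 22.45
tcp_pos: [0.6048, 0.0343, 0.1595]
tool_rot: [0.086, 0.92, 0.381, 0.034]
wrist_force: [0.2, -0.1, -0.0]
opening: 0.498
gripper_force: 0.0
1 x [-0.12, 0.33, -0.01, -0.0001, -0.0003, -0.004]
3 x [-0.0, 0.0, 2.32, 0.0, -0.0, 0.0]
```

View pics/pre2.png

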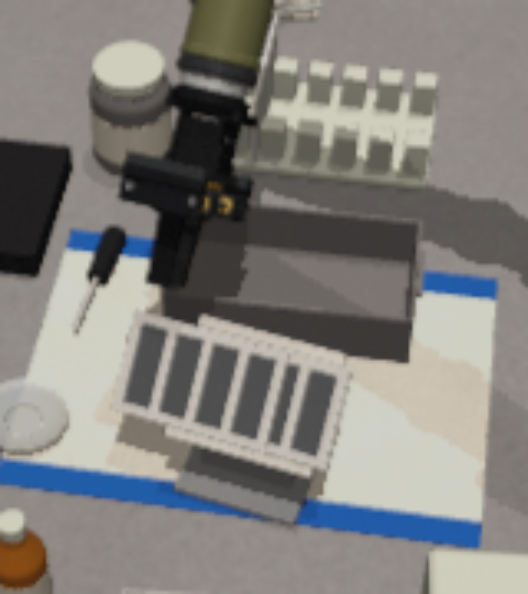

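Plate_b juts left at (150,365), with the fingers ready at (170,270). Going in, gripping and lifting.

```bash
python3 -m creep '[[[0,-0.1,0.33,0,0,0,-0.004],[0,0,0,1.6,0,0,0],[0,0,0,1.8,0,0,0],[0,0,0,1.8,0,0,0],[0,0,0,1.8,0,0,0],[0,0,0,0,0,0,0],[0,0,0,0,0,0,0]]]'
python3 -c "
from h import *
plan([(cp(1)+GU*u-.0105*sl,Rg)])"
python3 -m creep '[[[-1,0,0,0,0,0,0],[-1,0,0,0,0,0,0],[-1,0,0,0,0,0,0],[-1,0,0,0,0,0,0],[-1,0,0,0,0,0,0],[-1,0,0,0,0,0,0],[-1,0,0,0,0,0,0]]]' 45
python3 -m creep '[[[-1,0,0.3,0,0,0,0],[-1,0,0.6,0,0,0,0],[-1,0,1,0,0,0,0],[-1,0,1,0,0,0,0],[-1,0,0,0,0,0,0]]]'
python3 -c "
from h import *
plan([([.6,.03,.24],rotm(AZ,0)),([.6,-.1,.24],rotm(AZ,0)),(g(.04,.19),Ry)])"
```

```text
clock: 23.08
tcp_pos: [0.6159, 0.0876, 0.1145]
tool_rot: [0.081, 0.92, 0.381, 0.036]
wrist_force: [-0.2, -0.6, 0.3]
opening: 0.499
gripper_force: 0.0
1 x [-0.0, -0.34, -0.09, 0.0006, -0.0011, 0.0066]
clock: 23.67
tcp_pos: [0.6159, 0.085, 0.1131]
tool_rot: [0.083, 0.92, 0.381, 0.036]
wrist_force: [-0.0, -0.5, -0.8]
opening: 0.058
gripper_force: 0.5
clock: 24.08
tcp_pos: [0.6201, 0.1089, 0.1363]
tool_rot: [0.081, 0.92, 0.382, 0.037]
wrist_force: [0.6, 0.1, -0.8]
opening: 0.06
gripper_force: 45.0
8 x [0.07, -0.37, -1.65, 0.0985, 0.0004, 0.0009]
5 x [-0.47, -2.56, 0.0, 0.0, 0.0, 0.0]
14 x [-1.42, -2.05, 0.36, 0.0, 0.0, 0.1002]
```

```bash
python3 -m creep '[[[-1,0.07,-0.37,-1.65,0.0985,0,0],[-1,0.07,-0.37,-1.65,0.0985,0,0],[-1,0.07,-0.37,-1.65,0.0985,0,0],[-1,0.07,-0.37,-1.65,0.0985,0,0],[-1,0.07,-0.37,-1.65,0.0985,0,0],[-1,0.07,-0.37,-1.65,0.0985,0,0],[-1,0.07,-0.37,-1.65,0.0985,0,0],[-1,0.07,-0.37,-1.65,0.0985,0,0],[-1,-0.47,-2.56,0,0,0,0],[-1,-0.47,-2.56,0,0,0,0],[-1,-0.47,-2.56,0,0,0,0],[-1,-0.47,-2.56,0,0,0,0],[-1,-0.47,-2.56,0,0,0,0]]]'
python3 -m creep '[[[-1,-1.42,-2.05,0.36,0,0,0.1],[-1,-1.42,-2.05,0.36,0,0,0.1],[-1,-1.42,-2.05,0.36,0,0,0.1],[-1,-1.42,-2.05,0.36,0,0,0.1],[-1,-1.42,-2.05,0.36,0,0,0.1],[-1,-1.42,-2.05,0.36,0,0,0.1],[-1,-1.42,-2.05,0.36,0,0,0.1],[-1,-1.42,-2.05,0.36,0,0,0.1],[-1,-1.42,-2.05,0.36,0,0,0.1],[-1,-1.42,-2.05,0.36,0,0,0.1],[-1,-1.42,-2.05,0.36,0,0,0.1],[-1,-1.42,-2.05,0.36,0,0,0.1],[-1,-1.42,-2.05,0.36,0,0,0.1],[-1,-1.42,-2.05,0.36,0,0,0.1],[-1,0,0,0,0,0,0],[-1,0,0,0,0,0,0],[-1,0,0,0,0,0,0],[-1,0,0,0,0,0,0]]]'
python3 -c "
from h import *
plan([(g(.04,.19),Ry)])"
```

```text
clock: 25.17
tcp_pos: [0.5988, -0.103, 0.2383]
tool_rot: [0.09, 0.996, -0.001, 0.001]
wrist_force: [0.7, -0.8, -2.3]
opening: 0.053
gripper_force: 45.0
clock: 26.67
tcp_pos: [0.529, -0.4146, 0.1887]
tool_rot: [0.71, 0.705, 0.0, 0.002]
wrist_force: [0.0, -0.0, -1.4]
opening: 0.053
gripper_force: 45.0
1 x [0.21, -0.23, -0.13, 0.0033, 0.002, 0.0084]
```

```bash
python3 -m creep '[[[-1,0.35,-0.23,1,0.003,0.002,0.008],[-1,0,0,2.5,0,0,0],[-1,0,0,2.5,0,0,0],[-1,0,0,0.9,0,0,0],[-1,0,0,0,0,0,0],[-1,0,0,0,0,0,0]]]'
python3 -c "
from h import *
plan([(g(.04,.12),Ry)])"
python3 -m creep '[[[-1,0,0,1,0,0,0],[-1,0,0,1,0,0,0],[-1,0,0,1,0,0,0],[-1,0,0,0.6,0,0,0],[-1,0,0,0,0,0,0],[-1,0,0,0,0,0,0]]]'
python3 -m creep '[[[-1,0,0,0.6,0,0,0],[-1,0,0,0.4,0,0,0],[-1,0,0,0.3,0,0,0],[-1,0,0,0,0,0,0],[-1,0,0,0,0,0,0]]]'
```

```text
clock: 27.17
tcp_pos: [0.5252, -0.4125, 0.1195]
tool_rot: [0.713, 0.701, -0.001, -0.0]
wrist_force: [1.5, -0.4, -1.6]
opening: 0.05
gripper_force: 45.0
1 x [0.01, 0.15, -0.05, -0.0015, 0.0009, -0.0023]
clock: 27.67
tcp_pos: [0.5251, -0.4129, 0.0832]
tool_rot: [0.714, 0.701, -0.001, -0.0]
wrist_force: [0.5, 0.9, -1.6]
opening: 0.056
gripper_force: 45.0
clock: 28.08
tcp_pos: [0.5251, -0.4131, 0.0705]
tool_rot: [0.714, 0.7, -0.001, 0.0]
wrist_force: [1.6, -0.1, -3.1]
opening: 0.055
gripper_force: 45.0
```

```bash
python3 -m creep '[[[-1,0,0,0.2,0,0,0],[-1,0,0,0.15,0,0,0],[-1,0,0,0,0,0,0]]]'
python3 -m creep '[[[-1,0,0,0.15,0,0,0],[-1,0,0,0,0,0,0]]]'
python3 -m creep '[[[-0.5,0,0,-0.1,0,0,0],[-0.5,0,0,0,0,0,0],[-0.5,0,0,0,0,0,0],[-0.5,0,0,-0.8,0,0,0],[-0.5,0,0,-2,0,0,0],[-0.5,0,0,-3,0,0,0],[-0.5,0,0,-3,0,0,0],[-0.5,0,0,-3,0,0,0],[-0.5,0,0,-1,0,0,0],[-1,0,0,0,0,0,0],[-1,0,0,0,0,0,0]]]'
python3 -c "
from h import *
plan([([.57,-.12,.25],rotm(AZ,0)),(c0+.045*n,Rp)],v=33,w=6.5)"
```

```text
clock: 28.33
tcp_pos: [0.525, -0.4134, 0.0673]
tool_rot: [0.714, 0.7, -0.001, 0.0]
wrist_force: [1.8, -0.2, -0.9]
opening: 0.051
gripper_force: 45.0
clock: 28.5
tcp_pos: [0.5251, -0.4136, 0.0669]
tool_rot: [0.714, 0.7, -0.0, 0.001]
wrist_force: [-0.4, -0.2, 4.2]
opening: 0.055
gripper_force: 45.0
clock: 29.42
tcp_pos: [0.5249, -0.4131, 0.1946]
tool_rot: [0.714, 0.7, -0.001, 0.0]
wrist_force: [-0.9, 1.1, -0.5]
opening: 0.172
gripper_force: 0.0
13 x [1.76, 1.75, -0.43, -0.0001, 0.0001, -0.1082]
9 x [1.11, 3.12, 0.21, 0.0873, 0.0, 0.0]
```

Next is plate_c. Its press contact should be 5 mm lower, at n-offset about -5.5 mm.

```bash
python3 -m creep '[[[-1,1.76,1.75,-0.43,0,0,-0.108],[-1,1.76,1.75,-0.43,0,0,-0.108],[-1,1.76,1.75,-0.43,0,0,-0.108],[-1,1.76,1.75,-0.43,0,0,-0.108],[-1,1.76,1.75,-0.43,0,0,-0.108],[-1,1.76,1.75,-0.43,0,0,-0.108],[-1,1.76,1.75,-0.43,0,0,-0.108],[-1,1.76,1.75,-0.43,0,0,-0.108],[-1,1.76,1.75,-0.43,0,0,-0.108],[-1,1.76,1.75,-0.43,0,0,-0.108],[-1,1.76,1.75,-0.43,0,0,-0.108],[-1,1.76,1.75,-0.43,0,0,-0.108],[-1,1.76,1.75,-0.43,0,0,-0.108]]]'
python3 -m creep '[[[-1,1.11,3.12,0.21,0.0873,0,0],[-1,1.11,3.12,0.21,0.0873,0,0],[-1,1.11,3.12,0.21,0.0873,0,0],[-1,1.11,3.12,0.21,0.0873,0,0],[-1,1.11,3.12,0.21,0.0873,0,0],[-1,1.11,3.12,0.21,0.0873,0,0],[-1,1.11,3.12,0.21,0.0873,0,0],[-1,1.11,3.12,0.21,0.0873,0,0],[-1,1.11,3.12,0.21,0.0873,0,0],[-1,0,0,0,0,0,0],[-1,0,0,0,0,0,0],[-1,0,0,0,0,0,0]]]'
python3 -c "
from h import *
p=ctrl.read_camera('top')
for r in ctrl.cut_out('plate_c_mid',p)+ctrl.cut_out('plate_d_mid',p): print(r['score'],r['position'],atz(p,r['position'],.1))
plan([(c0+.0015*n,Rp)])"
```

```text
clock: 30.5
tcp_pos: [0.5691, -0.1174, 0.2474]
tool_rot: [0.089, 0.996, -0.001, -0.003]
wrist_force: [-0.3, 0.5, -0.0]
opening: 0.003
gripper_force: 0.0
clock: 31.5
tcp_pos: [0.5178, 0.1443, 0.1372]
tool_rot: [0.085, 0.919, -0.384, -0.037]
wrist_force: [1.1, -0.9, 0.6]
opening: 0.005
gripper_force: 0.0
0.92 [227.5, 226.9] [0.50894633 0.10170609 0.1       ]
0.59 [240.0, 237.7] [0.47940614 0.07339834 0.1       ]
2 x [0.09, 0.09, 2.19, 0.0001, -0.0011, -0.003]
```

```bash
python3 -m creep '[[[-1,0.09,0.09,2.2,0,-0.001,-0.003],[-1,0.09,0.09,2.0,0,0,0],[-1,0,0,0.3,0,0,0],[-1,0,0,0,0,0,0],[-1,0,0,0,0,0,0]]]' 20
python3 -c "
from h import *
s=ctrl.observe();print((s['tcp_pos']-c0)@np.column_stack([u,sl,n]))"
python3 -m creep '[[[-1,0,0,0.2,0,0,0],[-1,0,0,0.2,0,0,0],[-1,0,0,0,0,0,0]]]'
python3 -m creep '[[[-1,0,0,0.2,0,0,0],[-1,0,0,0,0,0,0]]]'
```

```text
clock: 32.07
tcp_pos: [0.5118, 0.1155, 0.1076]
tool_rot: [0.085, 0.92, -0.381, -0.035]
wrist_force: [-0.4, 0.8, 0.1]
opening: 0.008
gripper_force: 0.0
[-0.00042636  0.00130983  0.00143349]
clock: 32.32
tcp_pos: [0.5108, 0.1131, 0.1033]
tool_rot: [0.084, 0.92, -0.382, -0.036]
wrist_force: [0.0, -0.4, 0.0]
opening: 0.008
gripper_force: 0.0
clock: 32.48
tcp_pos: [0.5105, 0.1119, 0.1018]
tool_rot: [0.084, 0.92, -0.382, -0.035]
wrist_force: [0.2, 2.2, 1.3]
opening: 0.0
gripper_force: 1.4
```

```bash
python3 -m creep '[[[-1,0,0,0.15,0,0,0],[-1,0,0,0.15,0,0,0],[-1,0,0,0,0,0,0]]]'
python3 -m creep '[[[-1,-0.3,0,0,0,0,0],[-1,-0.4,0,0,0,0,0],[-1,-0.5,0,0,0,0,0],[-1,-0.5,0,0,0,0,0],[-1,-0.5,0,0,0,0,0],[-1,-0.5,0,0,0,0,0],[-1,-0.5,0,0,0,0,0],[-1,-0.5,0,0,0,0,0],[-1,-0.5,0,0,0,0,0],[-1,-0.5,0,0,0,0,0],[-1,-0.4,0,0,0,0,0],[-1,-0.4,0,0,0,0,0],[-1,-0.3,0,0,0,0,0],[-1,0,0,0,0,0,0]]]'
python3 -c "
from h import *
c=cp(2)
s=ctrl.observe();print((s['tcp_pos']-c0)@np.column_stack([u,sl,n]))
T=plan([(c+.06*n,Rp),(c+GU*u-.09*sl+.05*n,Rg),(c+GU*u-.08*sl,Rg)])"
```

```text
clock: 32.73
tcp_pos: [0.5105, 0.1119, 0.1017]
tool_rot: [0.083, 0.92, -0.381, -0.034]
wrist_force: [-0.3, 7.6, 11.6]
opening: 0.007
gripper_force: 6.5
clock: 33.9
tcp_pos: [0.5676, 0.1012, 0.1015]
tool_rot: [0.084, 0.92, -0.381, -0.035]
wrist_force: [-1.2, 6.4, 10.1]
opening: 0.006
gripper_force: 6.1
[ 0.05702081  0.00282101 -0.00560264]
2 x [-0.0, -0.14, -2.88, 0.0001, 0.0006, 0.0008]
16 x [-0.31, -0.51, -0.37, -0.0982, 0.0, -0.0]
2 x [-0.0, -2.5, 0.5, 0.0, -0.0, 0.0]
```

```bash
python3 -m creep '[[[-1,0,-0.14,-2.9,0,0,0],[-1,0,-0.14,-2.9,0,0,0],[0,-0.31,-0.51,-0.37,-0.0982,0,0],[0,-0.31,-0.51,-0.37,-0.0982,0,0],[0,-0.31,-0.51,-0.37,-0.0982,0,0],[0,-0.31,-0.51,-0.37,-0.0982,0,0],[0,-0.31,-0.51,-0.37,-0.0982,0,0],[0,-0.31,-0.51,-0.37,-0.0982,0,0],[0,-0.31,-0.51,-0.37,-0.0982,0,0],[0,-0.31,-0.51,-0.37,-0.0982,0,0],[0,-0.31,-0.51,-0.37,-0.0982,0,0],[0,-0.31,-0.51,-0.37,-0.0982,0,0],[0,-0.31,-0.51,-0.37,-0.0982,0,0],[0,-0.31,-0.51,-0.37,-0.0982,0,0],[0,-0.31,-0.51,-0.37,-0.0982,0,0],[0,-0.31,-0.51,-0.37,-0.0982,0,0],[0,-0.31,-0.51,-0.37,-0.0982,0,0],[0,-0.31,-0.51,-0.37,-0.0982,0,0]]]'
python3 -m creep '[[[0,0,-2.5,0.5,0,0,0],[0,0,-2.5,0.5,0,0,0],[0,0,0,0,0,0,0],[0,0,0,0,0,0,0],[0,0,0,0,0,0,0]]]'
python3 -c "
from h import *
c=cp(2)
plan([(c+GU*u-.08*sl,Rg),(c+GU*u-.0105*sl,Rg)])
p=ctrl.read_camera('side')
m=ctrl.cut_out('plate_c_mid',p)
for r in m:
    w=np.argwhere(r['mask']);print(r['score'],r['position'],'cols',w[:,1].min(),w[:,1].max())
for P in (cp(2),cp(2,0)):
    q=proj(p,pose(PL,*P,np.radians(AZ-90)));print(q[:,0].min(),q[:,0].max())"
```

```text
clock: 35.4
tcp_pos: [0.6106, 0.0573, 0.2002]
tool_rot: [0.085, 0.919, 0.382, 0.036]
wrist_force: [-0.5, 0.2, -1.2]
opening: 0.498
gripper_force: 0.0
clock: 35.82
tcp_pos: [0.6054, 0.0321, 0.1581]
tool_rot: [0.084, 0.92, 0.381, 0.034]
wrist_force: [0.6, 0.1, 0.6]
opening: 0.501
gripper_force: 0.0
1 x [-0.03, 0.08, 0.03, -0.0002, -0.0019, 0.0006]
3 x [-0.0, 0.0, 2.32, 0.0, -0.0, 0.0]
0.9 [233.2, 279.9] cols 254 306
251.74559022460545 305.84821731243045
269.0220754479315 324.06011667577707
```

The mask spans columns 254–306, against 252–306 predicted for the slid plate, so plate_c is out. Pinch and carry.

```bash
python3 -m creep '[[[0,0,0.08,1.6,0,0,0],[0,0,0,1.8,0,0,0],[0,0,0,1.8,0,0,0],[0,0,0,1.8,0,0,0],[0,0,0,0,0,0,0],[0,0,0,0,0,0,0],[0,0,0,0,0,0,0]]]'
python3 -m creep '[[[-1,0,0,0,0,0,0],[-1,0,0,0,0,0,0],[-1,0,0,0,0,0,0],[-1,0,0,0,0,0,0],[-1,0,0,0,0,0,0],[-1,0,0,0,0,0,0],[-1,0,0,0,0,0,0]]]' 45
python3 -m creep '[[[-1,0,0.3,0,0,0,0],[-1,0,0.6,0,0,0,0],[-1,0,1,0,0,0,0],[-1,0,1,0,0,0,0],[-1,0,0,0,0,0,0],[-1,0,0,0,0,0,0]]]'
python3 -c "
from h import *
plan([([.6,.03,.24],rotm(AZ,0)),([.6,-.1,.24],rotm(AZ,0)),(g(0,.19),Ry)])"
```

```text
clock: 36.5
tcp_pos: [0.6146, 0.0796, 0.1092]
tool_rot: [0.084, 0.92, 0.38, 0.035]
wrist_force: [-0.2, -0.5, 1.4]
opening: 0.5
gripper_force: 0.0
clock: 37.08
tcp_pos: [0.6139, 0.08, 0.1079]
tool_rot: [0.085, 0.92, 0.381, 0.034]
wrist_force: [0.6, 0.4, 0.6]
opening: 0.064
gripper_force: 3.2
clock: 37.58
tcp_pos: [0.6177, 0.1015, 0.129]
tool_rot: [0.083, 0.92, 0.381, 0.034]
wrist_force: [-0.3, 0.5, -2.5]
opening: 0.053
gripper_force: 45.0
8 x [0.06, -0.24, -1.69, 0.098, -0.0002, 0.0003]
5 x [-0.47, -2.56, 0.0, 0.0, 0.0, 0.0]
14 x [-1.2, -2.28, 0.36, 0.0, 0.0, 0.1002]
```

```bash
python3 -m creep '[[[-1,0.06,-0.24,-1.69,0.098,0,0],[-1,0.06,-0.24,-1.69,0.098,0,0],[-1,0.06,-0.24,-1.69,0.098,0,0],[-1,0.06,-0.24,-1.69,0.098,0,0],[-1,0.06,-0.24,-1.69,0.098,0,0],[-1,0.06,-0.24,-1.69,0.098,0,0],[-1,0.06,-0.24,-1.69,0.098,0,0],[-1,0.06,-0.24,-1.69,0.098,0,0],[-1,-0.47,-2.56,0,0,0,0],[-1,-0.47,-2.56,0,0,0,0],[-1,-0.47,-2.56,0,0,0,0],[-1,-0.47,-2.56,0,0,0,0],[-1,-0.47,-2.56,0,0,0,0]]]'
python3 -m creep '[[[-1,-1.2,-2.28,0.36,0,0,0.1],[-1,-1.2,-2.28,0.36,0,0,0.1],[-1,-1.2,-2.28,0.36,0,0,0.1],[-1,-1.2,-2.28,0.36,0,0,0.1],[-1,-1.2,-2.28,0.36,0,0,0.1],[-1,-1.2,-2.28,0.36,0,0,0.1],[-1,-1.2,-2.28,0.36,0,0,0.1],[-1,-1.2,-2.28,0.36,0,0,0.1],[-1,-1.2,-2.28,0.36,0,0,0.1],[-1,-1.2,-2.28,0.36,0,0,0.1],[-1,-1.2,-2.28,0.36,0,0,0.1],[-1,-1.2,-2.28,0.36,0,0,0.1],[-1,-1.2,-2.28,0.36,0,0,0.1],[-1,-1.2,-2.28,0.36,0,0,0.1],[-1,0,0,0,0,0,0],[-1,0,0,0,0,0,0],[-1,0,0,0,0,0,0],[-1,0,0,0,0,0,0],[-1,0,0,0,0,0,0]]]'
python3 -c "
from h import *
plan([(g(0,.19),Ry)])"
```

```text
clock: 38.67
tcp_pos: [0.5991, -0.1019, 0.2389]
tool_rot: [0.091, 0.996, 0.0, -0.002]
wrist_force: [0.0, -0.3, -2.3]
opening: 0.054
gripper_force: 45.0
clock: 40.25
tcp_pos: [0.4876, -0.4119, 0.189]
tool_rot: [0.71, 0.704, -0.0, -0.001]
wrist_force: [1.3, 0.5, -2.7]
opening: 0.053
gripper_force: 45.0
1 x [0.01, -0.09, -0.1, -0.0015, -0.001, 0.0067]
```

```bash
python3 -m creep '[[[-1,0.1,-0.1,1,-0.001,-0.001,0.007],[-1,0,0,2.5,0,0,0],[-1,0,0,2.5,0,0,0],[-1,0,0,0.9,0,0,0],[-1,0,0,0,0,0,0],[-1,0,0,0,0,0,0]]]'
python3 -c "
from h import *
plan([(g(0,.12),Ry)])"
python3 -m creep '[[[-1,0,0,1,0,0,0],[-1,0,0,1,0,0,0],[-1,0,0,1,0,0,0],[-1,0,0,0.6,0,0,0],[-1,0,0,0,0,0,0],[-1,0,0,0,0,0,0]]]'
python3 -m creep '[[[-1,0,0,0.6,0,0,0],[-1,0,0,0.4,0,0,0],[-1,0,0,0.1,0,0,0],[-1,0,0,0,0,0,0],[-1,0,0,0,0,0,0]]]'
```

```text
clock: 40.75
tcp_pos: [0.4853, -0.412, 0.12]
tool_rot: [0.714, 0.7, -0.001, -0.0]
wrist_force: [0.5, -0.2, -2.1]
opening: 0.05
gripper_force: 45.0
1 x [0.02, 0.15, -0.0, -0.0016, 0.0004, -0.0029]
clock: 41.25
tcp_pos: [0.4852, -0.412, 0.0837]
tool_rot: [0.714, 0.7, -0.001, -0.0]
wrist_force: [-0.2, 0.3, -2.0]
opening: 0.058
gripper_force: 45.0
clock: 41.67
tcp_pos: [0.4851, -0.4123, 0.0731]
tool_rot: [0.714, 0.7, -0.001, -0.0]
wrist_force: [1.4, 0.1, -2.2]
opening: 0.054
gripper_force: 45.0
```

```bash
python3 -m creep '[[[-1,0,0,0.15,0,0,0],[-1,0,0,0,0,0,0]]]'
python3 -m creep '[[[-1,0,0,0.15,0,0,0],[-1,0,0,0,0,0,0]]]'
python3 -m creep '[[[-1,0,0,0.1,0,0,0],[-1,0,0,0,0,0,0]]]'
```

```text
clock: 41.83
tcp_pos: [0.4851, -0.4125, 0.0716]
tool_rot: [0.714, 0.7, -0.001, 0.0]
wrist_force: [1.4, -0.0, -2.3]
opening: 0.051
gripper_force: 45.0
clock: 42.0
tcp_pos: [0.4851, -0.4124, 0.07]
tool_rot: [0.714, 0.7, -0.001, 0.0]
wrist_force: [0.1, -0.5, -2.9]
opening: 0.056
gripper_force: 45.0
clock: 42.17
tcp_pos: [0.4851, -0.4123, 0.069]
tool_rot: [0.714, 0.7, -0.001, -0.0]
wrist_force: [0.9, -0.8, -2.3]
opening: 0.053
gripper_force: 45.0
```

```bash
python3 -m creep '[[[-1,0,0,0.15,0,0,0],[-1,0,0,0,0,0,0]]]'
python3 -m creep '[[[-1,0,0,0.15,0,0,0],[-1,0,0,0,0,0,0]]]'
```

```text
clock: 42.33
tcp_pos: [0.4851, -0.4124, 0.0676]
tool_rot: [0.714, 0.7, -0.0, 0.0]
wrist_force: [-0.1, 0.1, -0.4]
opening: 0.059
gripper_force: 45.0
clock: 42.5
tcp_pos: [0.4852, -0.4127, 0.0669]
tool_rot: [0.714, 0.7, -0.0, 0.0]
wrist_force: [0.2, -0.6, 3.4]
opening: 0.054
gripper_force: 45.0
```

Seated. I'll release and return for plate_d.

```bash
python3 -m creep '[[[-0.5,0,0,-0.1,0,0,0],[-0.5,0,0,0,0,0,0],[-0.5,0,0,0,0,0,0],[-0.5,0,0,-0.8,0,0,0],[-0.5,0,0,-2,0,0,0],[-0.5,0,0,-3,0,0,0],[-0.5,0,0,-3,0,0,0],[-0.5,0,0,-3,0,0,0],[-0.5,0,0,-1,0,0,0],[-1,0,0,0,0,0,0],[-1,0,0,0,0,0,0]]]'
python3 -c "
from h import *
plan([([.57,-.12,.25],rotm(AZ,0)),(c0+.04*n,Rp)],v=33,w=6.5)
p=ctrl.read_camera('top');save(dict(img=cv2.resize(p['img'][150:330,130:490],None,fx=2.2,fy=2.2)),'rk3')"
```

```text
clock: 43.42
tcp_pos: [0.4852, -0.4122, 0.1952]
tool_rot: [0.714, 0.7, -0.0, 0.0]
wrist_force: [0.4, 0.7, -0.8]
opening: 0.169
gripper_force: 0.0
13 x [1.56, 2.01, -0.42, -0.0001, 0.0, -0.1082]
9 x [1.11, 3.09, 0.26, 0.0873, 0.0, 0.0]
```

View pics/rk3.png

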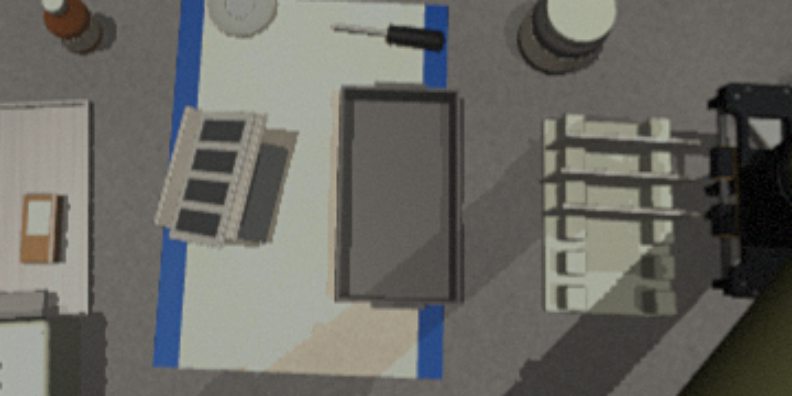

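Three plates stand in the rack at rows 138, 172 and 210. One plate remains on the desk at (205,175).

```bash
python3 -m creep '[[[-1,1.56,2.01,-0.42,0,0,-0.108],[-1,1.56,2.01,-0.42,0,0,-0.108],[-1,1.56,2.01,-0.42,0,0,-0.108],[-1,1.56,2.01,-0.42,0,0,-0.108],[-1,1.56,2.01,-0.42,0,0,-0.108],[-1,1.56,2.01,-0.42,0,0,-0.108],[-1,1.56,2.01,-0.42,0,0,-0.108],[-1,1.56,2.01,-0.42,0,0,-0.108],[-1,1.56,2.01,-0.42,0,0,-0.108],[-1,1.56,2.01,-0.42,0,0,-0.108],[-1,1.56,2.01,-0.42,0,0,-0.108],[-1,1.56,2.01,-0.42,0,0,-0.108],[-1,1.56,2.01,-0.42,0,0,-0.108]]]'
python3 -m creep '[[[-1,1.11,3.09,0.26,0.0873,0,0],[-1,1.11,3.09,0.26,0.0873,0,0],[-1,1.11,3.09,0.26,0.0873,0,0],[-1,1.11,3.09,0.26,0.0873,0,0],[-1,1.11,3.09,0.26,0.0873,0,0],[-1,1.11,3.09,0.26,0.0873,0,0],[-1,1.11,3.09,0.26,0.0873,0,0],[-1,1.11,3.09,0.26,0.0873,0,0],[-1,1.11,3.09,0.26,0.0873,0,0],[-1,0,0,0,0,0,0],[-1,0,0,0,0,0,0],[-1,0,0,0,0,0,0]]]'
python3 -c "
from h import *
plan([(c0-.0045*n,Rp)])"
```

```text
clock: 44.55
tcp_pos: [0.5688, -0.1178, 0.2468]
tool_rot: [0.09, 0.996, -0.0, -0.003]
wrist_force: [-0.3, 0.3, 0.1]
opening: 0.008
gripper_force: 0.0
clock: 45.55
tcp_pos: [0.5167, 0.1403, 0.1335]
tool_rot: [0.085, 0.919, -0.383, -0.037]
wrist_force: [0.3, -0.4, 0.7]
opening: 0.008
gripper_force: 0.0
2 x [-0.01, -0.04, 2.11, -0.0024, -0.0019, 0.0004]
```

```bash
python3 -m creep '[[[-1,0,-0.04,2.2,-0.002,-0.002,0],[-1,0,-0.04,1.8,0,0,0],[-1,0,0,0.2,0,0,0],[-1,0,0,0,0,0,0],[-1,0,0,0,0,0,0]]]' 20
python3 -c "
from h import *
s=ctrl.observe();print((s['tcp_pos']-c0)@np.column_stack([u,sl,n]))"
python3 -m creep '[[[-1,0,0,0.2,0,0,0],[-1,0,0,0.2,0,0,0],[-1,0,0,0,0,0,0]]]'
python3 -m creep '[[[-1,0,0,0.2,0,0,0],[-1,0,0,0,0,0,0]]]'
```

```text
clock: 45.97
tcp_pos: [0.5126, 0.1111, 0.108]
tool_rot: [0.087, 0.92, -0.38, -0.034]
wrist_force: [-0.2, -0.5, -0.1]
opening: 0.001
gripper_force: 0.0
[ 0.00111683 -0.00195147 -0.00125781]
clock: 46.22
tcp_pos: [0.5114, 0.1089, 0.1035]
tool_rot: [0.085, 0.92, -0.38, -0.035]
wrist_force: [0.4, 0.5, 0.1]
opening: 0.006
gripper_force: 0.0
clock: 46.38
tcp_pos: [0.5108, 0.1073, 0.1016]
tool_rot: [0.085, 0.92, -0.381, -0.035]
wrist_force: [-0.2, -0.5, 0.3]
opening: 0.005
gripper_force: 0.0
```

```bash
python3 -m creep '[[[-1,0,0,0.2,0,0,0],[-1,0,0,0.1,0,0,0],[-1,0,0,0,0,0,0]]]'
python3 -m creep '[[[-1,0,0,0.15,0,0,0],[-1,0,0,0,0,0,0]]]'
```

```text
clock: 46.63
tcp_pos: [0.5108, 0.1062, 0.1002]
tool_rot: [0.085, 0.92, -0.38, -0.034]
wrist_force: [0.0, 3.2, 4.3]
opening: 0.006
gripper_force: 2.7
clock: 46.8
tcp_pos: [0.5108, 0.1061, 0.1002]
tool_rot: [0.085, 0.92, -0.38, -0.034]
wrist_force: [-0.9, 6.5, 9.5]
opening: 0.003
gripper_force: 5.5
```

```bash
python3 -m creep '[[[-1,-0.3,0,0,0,0,0],[-1,-0.4,0,0,0,0,0],[-1,-0.5,0,0,0,0,0],[-1,-0.5,0,0,0,0,0],[-1,-0.5,0,0,0,0,0],[-1,-0.5,0,0,0,0,0],[-1,-0.5,0,0,0,0,0],[-1,-0.5,0,0,0,0,0],[-1,-0.5,0,0,0,0,0],[-1,-0.5,0,0,0,0,0],[-1,-0.4,0,0,0,0,0],[-1,-0.4,0,0,0,0,0],[-1,-0.3,0,0,0,0,0],[-1,0,0,0,0,0,0]]]'
python3 -c "
from h import *
c=cp(3)
s=ctrl.observe();print((s['tcp_pos']-c0)@np.column_stack([u,sl,n]))
T=plan([(c+.06*n,Rp),(c+GU*u-.09*sl+.05*n,Rg),(c+GU*u-.08*sl,Rg)])"
```

```text
clock: 47.97
tcp_pos: [0.5681, 0.0954, 0.1001]
tool_rot: [0.085, 0.92, -0.38, -0.034]
wrist_force: [-0.6, 6.5, 8.2]
opening: 0.005
gripper_force: 5.0
[ 0.05853144 -0.0001313  -0.01061269]
2 x [0.07, 0.01, -2.88, 0.0014, 0.0008, -0.0007]
16 x [-0.31, -0.51, -0.37, -0.0982, 0.0, -0.0]
2 x [-0.0, -2.5, 0.5, 0.0, -0.0, 0.0]
```

```bash
python3 -m creep '[[[-1,0.05,0,-2.9,0.001,0.001,0],[-1,0,0,-2.9,0,0,0],[0,-0.31,-0.51,-0.37,-0.0982,0,0],[0,-0.31,-0.51,-0.37,-0.0982,0,0],[0,-0.31,-0.51,-0.37,-0.0982,0,0],[0,-0.31,-0.51,-0.37,-0.0982,0,0],[0,-0.31,-0.51,-0.37,-0.0982,0,0],[0,-0.31,-0.51,-0.37,-0.0982,0,0],[0,-0.31,-0.51,-0.37,-0.0982,0,0],[0,-0.31,-0.51,-0.37,-0.0982,0,0],[0,-0.31,-0.51,-0.37,-0.0982,0,0],[0,-0.31,-0.51,-0.37,-0.0982,0,0],[0,-0.31,-0.51,-0.37,-0.0982,0,0],[0,-0.31,-0.51,-0.37,-0.0982,0,0],[0,-0.31,-0.51,-0.37,-0.0982,0,0],[0,-0.31,-0.51,-0.37,-0.0982,0,0],[0,-0.31,-0.51,-0.37,-0.0982,0,0],[0,-0.31,-0.51,-0.37,-0.0982,0,0]]]'
python3 -m creep '[[[0,0,-2.5,0.5,0,0,0],[0,0,-2.5,0.5,0,0,0],[0,0,0,0,0,0,0],[0,0,0,0,0,0,0],[0,0,0,0,0,0,0]]]'
python3 -c "
from h import *
c=cp(3)
plan([(c+GU*u-.08*sl,Rg),(c+GU*u-.0105*sl,Rg)])
p=ctrl.read_camera('side')
m=ctrl.cut_out('plate_d_mid',p)
for r in m:
    w=np.argwhere(r['mask']);print(r['score'],r['position'],'cols',w[:,1].min(),w[:,1].max())
for P in (cp(3),cp(3,0)):
    q=proj(p,pose(PL,*P,np.radians(AZ-90)));print(q[:,0].min(),q[:,0].max())"
```

```text
clock: 49.47
tcp_pos: [0.6105, 0.0537, 0.1973]
tool_rot: [0.086, 0.919, 0.383, 0.037]
wrist_force: [0.9, 0.0, -0.9]
opening: 0.5
gripper_force: 0.0
clock: 49.88
tcp_pos: [0.6053, 0.0288, 0.1553]
tool_rot: [0.085, 0.92, 0.382, 0.036]
wrist_force: [-0.3, 0.0, 0.3]
opening: 0.498
gripper_force: 0.0
1 x [0.03, 0.01, 0.07, 0.0014, 0.0011, 0.0001]
3 x [-0.0, 0.0, 2.32, 0.0, -0.0, 0.0]
0.84 [231.2, 282.1] cols 256 307
252.23986411857464 306.17903125140845
269.46540407151303 324.3339354092649
```

```bash
python3 -m creep '[[[0,0,0,1.7,0.001,0.001,0],[0,0,0,1.8,0,0,0],[0,0,0,1.8,0,0,0],[0,0,0,1.7,0,0,0],[0,0,0,0,0,0,0],[0,0,0,0,0,0,0],[0,0,0,0,0,0,0]]]'
python3 -m creep '[[[-1,0,0,0,0,0,0],[-1,0,0,0,0,0,0],[-1,0,0,0,0,0,0],[-1,0,0,0,0,0,0],[-1,0,0,0,0,0,0],[-1,0,0,0,0,0,0],[-1,0,0,0,0,0,0]]]' 45
python3 -m creep '[[[-1,0,0.3,0,0,0,0],[-1,0,0.6,0,0,0,0],[-1,0,1,0,0,0,0],[-1,0,1,0,0,0,0],[-1,0,0,0,0,0,0],[-1,0,0,0,0,0,0]]]'
python3 -c "
from h import *
plan([([.6,.03,.24],rotm(AZ,0)),([.6,-.1,.24],rotm(AZ,0)),(g(-.04,.19),Ry)])"
```

```text
clock: 50.57
tcp_pos: [0.6147, 0.0757, 0.106]
tool_rot: [0.085, 0.92, 0.381, 0.036]
wrist_force: [-0.6, -0.9, 0.3]
opening: 0.501
gripper_force: 0.0
clock: 51.15
tcp_pos: [0.614, 0.0761, 0.1046]
tool_rot: [0.085, 0.92, 0.381, 0.035]
wrist_force: [0.1, 0.4, 1.0]
opening: 0.061
gripper_force: 3.0
clock: 51.65
tcp_pos: [0.6179, 0.0975, 0.1259]
tool_rot: [0.084, 0.92, 0.381, 0.035]
wrist_force: [0.1, -0.5, -2.2]
opening: 0.054
gripper_force: 45.0
8 x [0.07, -0.18, -1.7, 0.0981, 0.0001, 0.0002]
5 x [-0.47, -2.56, 0.0, 0.0, 0.0, 0.0]
14 x [-0.99, -2.5, 0.36, 0.0, 0.0, 0.1002]
```

```bash
python3 -m creep '[[[-1,0.07,-0.18,-1.7,0.098,0,0],[-1,0.07,-0.18,-1.7,0.098,0,0],[-1,0.07,-0.18,-1.7,0.098,0,0],[-1,0.07,-0.18,-1.7,0.098,0,0],[-1,0.07,-0.18,-1.7,0.098,0,0],[-1,0.07,-0.18,-1.7,0.098,0,0],[-1,0.07,-0.18,-1.7,0.098,0,0],[-1,0.07,-0.18,-1.7,0.098,0,0],[-1,-0.47,-2.56,0,0,0,0],[-1,-0.47,-2.56,0,0,0,0],[-1,-0.47,-2.56,0,0,0,0],[-1,-0.47,-2.56,0,0,0,0],[-1,-0.47,-2.56,0,0,0,0]]]'
python3 -m creep '[[[-1,-0.99,-2.5,0.36,0,0,0.1],[-1,-0.99,-2.5,0.36,0,0,0.1],[-1,-0.99,-2.5,0.36,0,0,0.1],[-1,-0.99,-2.5,0.36,0,0,0.1],[-1,-0.99,-2.5,0.36,0,0,0.1],[-1,-0.99,-2.5,0.36,0,0,0.1],[-1,-0.99,-2.5,0.36,0,0,0.1],[-1,-0.99,-2.5,0.36,0,0,0.1],[-1,-0.99,-2.5,0.36,0,0,0.1],[-1,-0.99,-2.5,0.36,0,0,0.1],[-1,-0.99,-2.5,0.36,0,0,0.1],[-1,-0.99,-2.5,0.36,0,0,0.1],[-1,-0.99,-2.5,0.36,0,0,0.1],[-1,-0.99,-2.5,0.36,0,0,0.1],[-1,0,0,0,0,0,0],[-1,0,0,0,0,0,0],[-1,0,0,0,0,0,0],[-1,0,0,0,0,0,0],[-1,0,0,0,0,0,0]]]'
python3 -c "
from h import *
plan([(g(-.04,.19),Ry)])"
```

```text
clock: 52.73
tcp_pos: [0.5987, -0.1019, 0.2384]
tool_rot: [0.092, 0.996, 0.001, -0.001]
wrist_force: [0.9, 0.3, -1.1]
opening: 0.053
gripper_force: 45.0
clock: 54.32
tcp_pos: [0.4475, -0.4109, 0.1882]
tool_rot: [0.711, 0.703, 0.0, -0.001]
wrist_force: [0.3, -0.0, -1.6]
opening: 0.053
gripper_force: 45.0
1 x [-0.03, -0.08, -0.18, -0.0003, -0.0012, 0.0049]
```

```bash
python3 -m creep '[[[-1,0,0,1,0,-0.001,0.005],[-1,0,0,2.5,0,0,0],[-1,0,0,2.5,0,0,0],[-1,0,0,0.9,0,0,0],[-1,0,0,0,0,0,0],[-1,0,0,0,0,0,0]]]'
python3 -c "
from h import *
plan([(g(-.04,.12),Ry)])"
python3 -m creep '[[[-1,0,0,1,0,0,0],[-1,0,0,1,0,0,0],[-1,0,0,1,0,0,0],[-1,0,0,0.6,0,0,0],[-1,0,0,0,0,0,0],[-1,0,0,0,0,0,0]]]'
python3 -m creep '[[[-1,0,0,0.6,0,0,0],[-1,0,0,0.4,0,0,0],[-1,0,0,0.3,0,0,0],[-1,0,0,0,0,0,0],[-1,0,0,0,0,0,0]]]'
python3 -m creep '[[[-1,0,0,0.15,0,0,0],[-1,0,0,0,0,0,0]]]'
```

```text
clock: 54.82
tcp_pos: [0.4462, -0.4118, 0.1191]
tool_rot: [0.714, 0.701, -0.0, -0.001]
wrist_force: [0.4, -0.6, -0.2]
opening: 0.053
gripper_force: 45.0
1 x [0.06, 0.05, -0.09, -0.0014, -0.0001, -0.0026]
clock: 55.32
tcp_pos: [0.4458, -0.4118, 0.0828]
tool_rot: [0.714, 0.7, -0.0, -0.001]
wrist_force: [0.7, 0.9, -1.6]
opening: 0.053
gripper_force: 45.0
clock: 55.73
tcp_pos: [0.4459, -0.4119, 0.07]
tool_rot: [0.714, 0.7, -0.0, -0.0]
wrist_force: [-0.7, 0.5, -1.4]
opening: 0.056
gripper_force: 45.0
clock: 55.9
tcp_pos: [0.4461, -0.412, 0.0687]
tool_rot: [0.714, 0.7, -0.0, -0.0]
wrist_force: [-0.2, -0.8, -1.4]
opening: 0.058
gripper_force: 45.0
```

```bash
python3 -m creep '[[[-1,0,0,0.15,0,0,0],[-1,0,0,0,0,0,0]]]'
python3 -m creep '[[[-1,0,0,0.15,0,0,0],[-1,0,0,0,0,0,0]]]'
```

```text
clock: 56.07
tcp_pos: [0.4463, -0.4121, 0.0675]
tool_rot: [0.714, 0.7, -0.0, 0.0]
wrist_force: [-0.7, 1.2, 0.2]
opening: 0.052
gripper_force: 45.0
clock: 56.23
tcp_pos: [0.4465, -0.4123, 0.0673]
tool_rot: [0.714, 0.7, 0.0, 0.0]
wrist_force: [-0.6, 1.5, 6.1]
opening: 0.052
gripper_force: 45.0
```

```bash
python3 -m creep '[[[-0.5,0,0,-0.1,0,0,0],[-0.5,0,0,0,0,0,0],[-0.5,0,0,0,0,0,0],[-0.5,0,0,-0.8,0,0,0],[-0.5,0,0,-2,0,0,0],[-0.5,0,0,-3,0,0,0],[-0.5,0,0,-3,0,0,0],[-0.5,0,0,-3,0,0,0],[-0.5,0,0,-1,0,0,0],[-0.5,0,0,0,0,0,0],[-0.5,0,0,0,0,0,0]]]'
cat > d.py <<'E'
from h import *
np.set_printoptions(precision=4,suppress=True)
t=ctrl.read_camera('top');s=ctrl.read_camera('side')
CT=box(.08,.04,.028,(0,0,.018));seen=[]
for p in(t,s):
    for k in '1234':
        for r in ctrl.cut_out(f'carton{k}_mid',p):
            m=np.array(r['mask']);x=atz(p,r['position'],.018)
            if r['score']<.4 or m.sum()>1000 or not(.2<x[0]<.6 and .23<x[1]<.52): continue
            seen.append((x[:2],p,m,k))
G=[]
for e in seen:
    for q in G:
        if np.hypot(*(q[0][0]-e[0]))<.04: q.append(e);break
    else: G.append([e])
for q in G:
    d={};[d.setdefault(id(e[1]),(e[1],e[2])) for e in q]
    v,c=min((fit(list(d.values()),lambda v:pose(CT,v[0],v[1],0,v[2]),[q[0][0][0],q[0][0][1],a],[.01,.01,.2]) for a in(-.25,.25)),key=lambda z:z[1]);print(q[0][3],len(d),v,'err',round(c,3))
m=get('tote',t,np.array((239,311)));ms=get('tote',s,np.array((205,310)))
print('tote',fit([(p,a) for p,a in((t,m),(s,ms)) if a is not None],lambda v:pose(box(.14,.25,.065,(0,0,.0325)),v[0],v[1],0,v[2]),[.498,-.106,1.59],[.01,.01,.05]))
save(t,'t5')
E
python3 d.py
```

```text
clock: 57.15
tcp_pos: [0.4461, -0.4119, 0.1947]
tool_rot: [0.714, 0.7, -0.0, 0.0]
wrist_force: [-0.1, 0.7, -0.6]
opening: 0.247
gripper_force: 0.0
1 2 [0.4428 0.3114 0.0457] err 0.087
2 2 [ 0.4316  0.4297 -0.0615] err 0.107
4 2 [0.5414 0.4494 0.0248] err 0.083
tote (array([ 0.4976, -0.1069,  1.5825]), np.float64(0.0292557240960013))
```

View pics/t5.png

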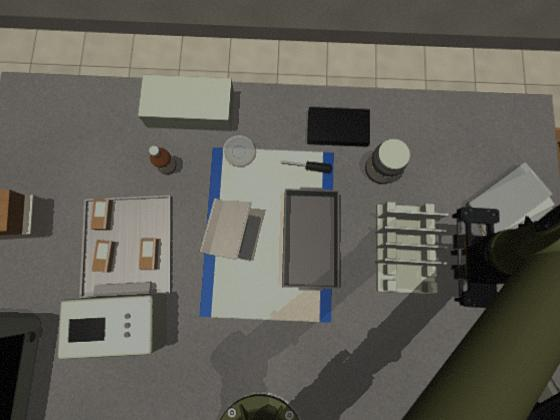

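All four plates are in the rack, and the desk at (233,228) is empty. The cartons are at (149,254), (102,256) and (101,213). I'll check tray wall clearance and plan the first pick.

```bash
python3 -c "
from h import *
np.set_printoptions(precision=4,suppress=True)
t=ctrl.read_camera('top')
print('walls y',atz(t,(240,172),.014)[1],atz(t,(240,84),.014)[1],'x',atz(t,(198,130),.014)[0])
for k,q in(('1',(254,149)),('2',(256,102)),('4',(214,101))):
  for r in ctrl.cut_out('carton%s_mid'%k,t)[:3]:
    m=np.array(r['mask']).astype(np.uint8);b=cv2.minAreaRect(np.argwhere(m)[:,::-1].astype(np.float32));print(k,r['score'],b,atz(t,r['position'],.028)[:2])
Rc=rotm(180,0)
plan([([.46,-.2,.27],rotm(110,0)),([.46,.05,.27],rotm(150,0)),([.443,.3114,.15],rotm(182,0))],v=33,w=6.5)
"
```

```text
walls y 0.2553360882044726 0.48664824308087573 x 0.5903103101779323
1 0.71 ((148.9707794189453, 254.02615356445312), (19.137157440185547, 30.896800994873047), 3.1798300743103027) [0.4362 0.3032]
4 0.9 ((101.16464233398438, 215.01828002929688), (19.546382904052734, 31.36255645751953), 6.340191841125488) [0.5368 0.448 ]
7 x [2.99, 0.62, -1.07, -0.0001, 0.0, -0.0525]
8 x [2.53, 1.94, 0.0, 0.0, 0.0, -0.0873]
9 x [0.98, 2.78, 1.33, 0.0, 0.0, -0.0621]
```

```bash
python3 -m creep '[[[-0.5,2.99,0.62,-1.07,0,0,-0.0525],[-0.5,2.99,0.62,-1.07,0,0,-0.0525],[-0.5,2.99,0.62,-1.07,0,0,-0.0525],[-0.5,2.99,0.62,-1.07,0,0,-0.0525],[-0.5,2.99,0.62,-1.07,0,0,-0.0525],[-0.5,2.99,0.62,-1.07,0,0,-0.0525],[-0.5,2.99,0.62,-1.07,0,0,-0.0525],[0.33,2.53,1.94,0,0,0,-0.0873],[0.33,2.53,1.94,0,0,0,-0.0873],[0.33,2.53,1.94,0,0,0,-0.0873],[0.33,2.53,1.94,0,0,0,-0.0873],[0.33,2.53,1.94,0,0,0,-0.0873],[0.33,2.53,1.94,0,0,0,-0.0873],[0.33,2.53,1.94,0,0,0,-0.0873],[0.33,2.53,1.94,0,0,0,-0.0873]]]'
python3 -m creep '[[[0.33,0.98,2.78,1.33,0,0,-0.0621],[0.33,0.98,2.78,1.33,0,0,-0.0621],[0.33,0.98,2.78,1.33,0,0,-0.0621],[0.33,0.98,2.78,1.33,0,0,-0.0621],[0.33,0.98,2.78,1.33,0,0,-0.0621],[0.33,0.98,2.78,1.33,0,0,-0.0621],[0.33,0.98,2.78,1.33,0,0,-0.0621],[0.33,0.98,2.78,1.33,0,0,-0.0621],[0.33,0.98,2.78,1.33,0,0,-0.0621],[0.33,0,0,0,0,0,0],[0.33,0,0,0,0,0,0],[0.33,0,0,0,0,0,0],[0.33,0,0,0,0,0,0]]]' 20
python3 -c "
from h import *
plan([([.443,.3105,.15],rotm(182,0))])
p=ctrl.read_camera('side')
r=ctrl.cut_out('carton1_mid',p)[0];print(r['score'],r['position'],atz(p,r['position'],.025))
print(ctrl.observe()['joint_positions'])
save(dict(img=cv2.resize(p['img'][230:400,200:400],None,fx=3,fy=3)),'ct1')"
```

```text
clock: 59.2
tcp_pos: [0.4598, 0.0517, 0.2697]
tool_rot: [0.257, 0.967, -0.0, 0.0]
wrist_force: [0.0, 0.1, 0.3]
opening: 0.654
gripper_force: 0.0
clock: 60.28
tcp_pos: [0.4444, 0.3103, 0.1504]
tool_rot: [-0.016, 1.0, -0.0, 0.0]
wrist_force: [0.3, -0.1, 0.3]
opening: 0.666
gripper_force: 0.0
1 x [0.13, 0.03, 0.04, -0.0004, 0.0006, -0.002]
0.58 [316.4, 311.0] [0.43630207 0.31625614 0.025     ]
[-0.47803064  0.14917031 -0.19703839  1.80947664  0.03178225  1.18543686
  0.91868228]
```

View pics/ct1.png

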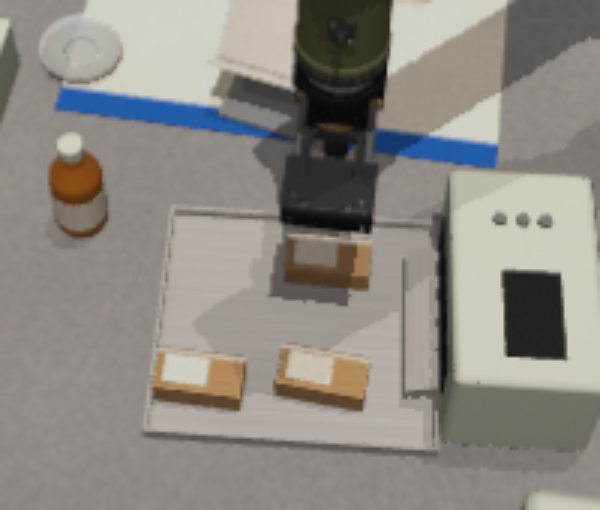

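The gripper hangs over carton1 at (328,262) in the crop; the other two cartons are at (200,380) and (322,377). I'll descend and grip.

```bash
python3 -m creep '[[[0.33,0.13,0,3,0,0,-0.002],[0.33,0,0,3,0,0,0],[0.33,0,0,3,0,0,0],[0.33,0,0,2,0,0,0],[0.33,0,0,1.4,0,0,0],[0.33,0,0,1,0,0,0],[0.33,0,0,0.7,0,0,0],[0.33,0,0,0,0,0,0],[0.33,0,0,0,0,0,0]]]' 20
python3 -m creep '[[[-1,0,0,0,0,0,0],[-1,0,0,0,0,0,0],[-1,0,0,0,0,0,0],[-1,0,0,0,0,0,0],[-1,0,0,0,0,0,0]]]' 20
python3 -m creep '[[[-1,0,0,-2,0,0,0],[-1,0,0,-3,0,0,0],[-1,0,0,-3.5,0,0,0],[-1,0,0,-3.5,0,0,0],[-1,0,0,-3.5,0,0,0],[-1,0,0,-2.5,0,0,0],[-1,0,0,0,0,0,0],[-1,0,0,0,0,0,0]]]'
python3 -c "
from h import *
plan([([.45,.05,.24],rotm(182,0)),([.43,-.107,.16],rotm(182,0)),([.43,-.107,.02],rotm(182,0))],v=33,w=6.5)"
```

```text
clock: 61.13
tcp_pos: [0.4425, 0.3115, 0.0094]
tool_rot: [-0.018, 1.0, 0.0, 0.0]
wrist_force: [-0.5, 0.7, 0.2]
opening: 0.665
gripper_force: 0.0
clock: 61.55
tcp_pos: [0.4423, 0.3116, 0.0095]
tool_rot: [-0.019, 1.0, 0.0, 0.0]
wrist_force: [-0.8, -0.4, 2.8]
opening: 0.459
gripper_force: 20.0
clock: 62.22
tcp_pos: [0.4427, 0.312, 0.1904]
tool_rot: [-0.019, 1.0, 0.001, 0.001]
wrist_force: [-0.2, 0.6, -2.8]
opening: 0.459
gripper_force: 20.0
9 x [0.02, -2.91, -0.55, 0.0002, 0.0003, 0.0003]
6 x [0.42, -2.6, 1.33, 0.0, 0.0, -0.0]
5 x [0.0, 0.0, 2.8, 0.0, 0.0, -0.0]
```

```bash
python3 -c "
from h import *
for x in (.425,.5,.575): plan([([.45,.08,.24],rotm(150,0)),([x,-.107,.16],rotm(92,0)),([x,-.107,.014],rotm(92,0))],v=33,w=6.5) if x<.43 else 0"
```

```text
8 x [-0.7, -2.85, -0.62, 0.0003, 0.0002, 0.0701]
9 x [-1.63, -1.46, 0.89, 0.0, 0.0, 0.1125]
5 x [0.0, 0.0, 2.92, 0.0, 0.0, 0.0]
```

```bash
python3 -m creep '[[[-1,-0.7,-2.85,-0.62,0,0,0.07],[-1,-0.7,-2.85,-0.62,0,0,0.07],[-1,-0.7,-2.85,-0.62,0,0,0.07],[-1,-0.7,-2.85,-0.62,0,0,0.07],[-1,-0.7,-2.85,-0.62,0,0,0.07],[-1,-0.7,-2.85,-0.62,0,0,0.07],[-1,-0.7,-2.85,-0.62,0,0,0.07],[-1,-0.7,-2.85,-0.62,0,0,0.07],[-1,-1.63,-1.46,0.89,0,0,0.1125],[-1,-1.63,-1.46,0.89,0,0,0.1125],[-1,-1.63,-1.46,0.89,0,0,0.1125],[-1,-1.63,-1.46,0.89,0,0,0.1125],[-1,-1.63,-1.46,0.89,0,0,0.1125],[-1,-1.63,-1.46,0.89,0,0,0.1125],[-1,-1.63,-1.46,0.89,0,0,0.1125],[-1,-1.63,-1.46,0.89,0,0,0.1125],[-1,-1.63,-1.46,0.89,0,0,0.1125],[-1,0,0,0,0,0,0],[-1,0,0,0,0,0,0],[-1,0,0,0,0,0,0]]]'
cat > e.py <<'E'
from h import *
import sys
np.set_printoptions(precision=4,suppress=True)
t=ctrl.read_camera('top');s=ctrl.read_camera('side');o=[]
for p,q in((t,(239,311)),(s,(205,310))):
    m=get('tote',p,np.array(q))
    if m is not None:o.append((p,m))
print('tote',len(o),fit(o,lambda v:pose(box(.14,.25,.065,(0,0,.0325)),v[0],v[1],0,v[2]),[.4976,-.107,1.58],[.01,.01,.05]))
plan([([float(sys.argv[1]),-.107,.16],rotm(92,0)),([float(sys.argv[1]),-.107,.013],rotm(92,0))])
E
python3 e.py .425
```

```text
clock: 63.88
tcp_pos: [0.4244, -0.1066, 0.1574]
tool_rot: [0.694, 0.72, -0.001, -0.001]
wrist_force: [0.2, 1.4, -0.4]
opening: 0.46
gripper_force: 20.0
tote 1 (array([ 0.4995, -0.1063,  1.5797]), np.float64(0.02986619353884823))
1 x [-0.05, -0.03, -0.15, -0.0004, 0.0003, 0.003]
5 x [0.0, 0.0, 2.94, 0.0, 0.0, 0.0]
```

Tote unmoved. Lowering, releasing gently and retreating.

```bash
python3 -m creep '[[[-1,0,0,3,0,0,0],[-1,0,0,3,0,0,0],[-1,0,0,3,0,0,0],[-1,0,0,2.8,0,0,0],[-1,0,0,1.5,0,0,0],[-1,0,0,1.0,0,0,0],[-1,0,0,0,0,0,0],[-1,0,0,0,0,0,0]]]'
python3 -m creep '[[[0.15,0,0,0,0,0,0],[0.15,0,0,0,0,0,0],[0.15,0,0,0,0,0,0],[0.15,0,0,-2,0,0,0],[0.15,0,0,-3.5,0,0,0],[0.15,0,0,-3.5,0,0,0],[0.15,0,0,-3.5,0,0,0],[0.15,0,0,-3.5,0,0,0],[0.15,0,0,-3.5,0,0,0],[0.15,0,0,0,0,0,0],[0.15,0,0,0,0,0,0]]]'
python3 d.py
python3 -c "
from h import *
plan([([.45,.08,.24],rotm(130,0)),([.43,.42,.15],rotm(176,0))],v=33,w=6.5)"
```

```text
clock: 64.75
tcp_pos: [0.4252, -0.1071, 0.0157]
tool_rot: [0.694, 0.72, -0.0, -0.0]
wrist_force: [1.1, -0.4, -0.5]
opening: 0.458
gripper_force: 20.0
clock: 65.67
tcp_pos: [0.4266, -0.1076, 0.2135]
tool_rot: [0.694, 0.72, 0.002, 0.002]
wrist_force: [-0.2, 0.2, -0.3]
opening: 0.577
gripper_force: 0.0
2 2 [ 0.4316  0.428  -0.028 ] err 0.069
4 2 [0.5409 0.4492 0.0191] err 0.075
tote (array([ 0.5001, -0.1049,  1.5679]), np.float64(0.15723957334408423))
6 x [2.89, 1.38, -0.5, -0.0002, -0.0, -0.1104]
11 x [1.71, 2.68, 0.82, 0.0, 0.0, -0.073]
```

```bash
python3 -m creep '[[[0.33,2.89,1.38,-0.5,0,0,-0.1104],[0.33,2.89,1.38,-0.5,0,0,-0.1104],[0.33,2.89,1.38,-0.5,0,0,-0.1104],[0.33,2.89,1.38,-0.5,0,0,-0.1104],[0.33,2.89,1.38,-0.5,0,0,-0.1104],[0.33,2.89,1.38,-0.5,0,0,-0.1104],[0.33,1.71,2.68,0.82,0,0,-0.073],[0.33,1.71,2.68,0.82,0,0,-0.073],[0.33,1.71,2.68,0.82,0,0,-0.073],[0.33,1.71,2.68,0.82,0,0,-0.073],[0.33,1.71,2.68,0.82,0,0,-0.073],[0.33,1.71,2.68,0.82,0,0,-0.073],[0.33,1.71,2.68,0.82,0,0,-0.073],[0.33,1.71,2.68,0.82,0,0,-0.073],[0.33,1.71,2.68,0.82,0,0,-0.073],[0.33,1.71,2.68,0.82,0,0,-0.073],[0.33,1.71,2.68,0.82,0,0,-0.073],[0.33,0,0,0,0,0,0],[0.33,0,0,0,0,0,0],[0.33,0,0,0,0,0,0]]]' 20
python3 -c "
from h import *
p=ctrl.read_camera('side')
for r in ctrl.cut_out('carton2_mid',p): print(r['score'],r['position'],atz(p,r['position'],.025))
plan([([.432,.4275,.15],rotm(176.5,0)),([.432,.4275,.009],rotm(176.5,0))])"
```

```text
clock: 67.93
tcp_pos: [0.4299, 0.419, 0.1498]
tool_rot: [0.035, 0.999, -0.001, -0.0]
wrist_force: [0.1, -0.6, 0.2]
opening: 0.664
gripper_force: 0.0
0.7 [291.9, 225.4] [0.69579739 0.27663889 0.025     ]
0.63 [356.9, 303.4] [0.44086837 0.44052183 0.025     ]
1 x [-0.04, 0.94, 0.03, -0.0007, 0.0004, -0.0115]
5 x [0.0, 0.0, 2.82, 0.0, 0.0, 0.0]
```

```bash
python3 -m creep '[[[0.33,-0.1,1.1,2,0,0,-0.01],[0.33,0,0,3,0,0,0],[0.33,0,0,3,0,0,0],[0.33,0,0,3,0,0,0],[0.33,0,0,1.4,0,0,0],[0.33,0,0,1,0,0,0],[0.33,0,0,0.7,0,0,0],[0.33,0,0,0,0,0,0],[0.33,0,0,0,0,0,0]]]' 20
python3 -m creep '[[[-1,0,0,0,0,0,0],[-1,0,0,0,0,0,0],[-1,0,0,0,0,0,0],[-1,0,0,0,0,0,0],[-1,0,0,0,0,0,0]]]' 20
python3 -m creep '[[[-1,0,0,-2,0,0,0],[-1,0,0,-3,0,0,0],[-1,0,0,-3.5,0,0,0],[-1,0,0,-3.5,0,0,0],[-1,0,0,-3.5,0,0,0],[-1,0,0,-2.5,0,0,0],[-1,0,0,0,0,0,0],[-1,0,0,0,0,0,0]]]'
python3 -c "
from h import *
plan([([.46,.08,.24],rotm(140,0)),([.5,-.107,.16],rotm(90,0))],v=33,w=6.5)"
```

```text
clock: 68.78
tcp_pos: [0.432, 0.4306, 0.01]
tool_rot: [0.03, 1.0, 0.0, 0.0]
wrist_force: [0.2, -0.3, 0.1]
opening: 0.667
gripper_force: 0.0
clock: 69.2
tcp_pos: [0.4316, 0.4305, 0.0099]
tool_rot: [0.03, 1.0, -0.0, 0.0]
wrist_force: [0.0, -1.9, 4.4]
opening: 0.454
gripper_force: 20.0
clock: 69.87
tcp_pos: [0.4318, 0.4314, 0.1908]
tool_rot: [0.03, 1.0, 0.001, 0.001]
wrist_force: [0.0, -0.6, -2.0]
opening: 0.459
gripper_force: 20.0
11 x [-1.36, -2.96, -0.45, 0.0003, 0.0001, 0.058]
8 x [-2.37, -0.68, 1.0, 0.0, 0.0, 0.1091]
```

```bash
python3 -m creep '[[[-1,-1.36,-2.96,-0.45,0,0,0.058],[-1,-1.36,-2.96,-0.45,0,0,0.058],[-1,-1.36,-2.96,-0.45,0,0,0.058],[-1,-1.36,-2.96,-0.45,0,0,0.058],[-1,-1.36,-2.96,-0.45,0,0,0.058],[-1,-1.36,-2.96,-0.45,0,0,0.058],[-1,-1.36,-2.96,-0.45,0,0,0.058],[-1,-1.36,-2.96,-0.45,0,0,0.058],[-1,-1.36,-2.96,-0.45,0,0,0.058],[-1,-1.36,-2.96,-0.45,0,0,0.058],[-1,-1.36,-2.96,-0.45,0,0,0.058],[-1,-2.37,-0.68,1,0,0,0.109],[-1,-2.37,-0.68,1,0,0,0.109],[-1,-2.37,-0.68,1,0,0,0.109],[-1,-2.37,-0.68,1,0,0,0.109],[-1,-2.37,-0.68,1,0,0,0.109],[-1,-2.37,-0.68,1,0,0,0.109],[-1,-2.37,-0.68,1,0,0,0.109],[-1,-2.37,-0.68,1,0,0,0.109],[-1,0,0,0,0,0,0]]]'
python3 -m creep '[[[-1,0,0,0,0,0,0],[-1,0,0,0,0,0,0]]]'
python3 e.py .5
```

```text
clock: 71.53
tcp_pos: [0.496, -0.1134, 0.1544]
tool_rot: [0.711, 0.703, -0.004, -0.002]
wrist_force: [-1.2, 0.1, -0.9]
opening: 0.461
gripper_force: 20.0
clock: 71.7
tcp_pos: [0.4993, -0.1066, 0.1574]
tool_rot: [0.706, 0.708, -0.001, -0.001]
wrist_force: [0.4, 0.9, -1.1]
opening: 0.457
gripper_force: 20.0
tote 2 (array([ 0.4984, -0.1041,  1.6043]), np.float64(0.3637921719493209))
1 x [-0.07, -0.03, -0.13, -0.0003, 0.0, -0.0313]
5 x [0.0, 0.0, 2.94, 0.0, 0.0, 0.0]
```

```bash
python3 -m creep '[[[-1,0,0,3,0,0,0],[-1,0,0,3,0,0,0],[-1,0,0,3,0,0,0],[-1,0,0,2.8,0,0,0],[-1,0,0,1.5,0,0,0],[-1,0,0,1.0,0,0,0],[-1,0,0,0,0,0,0],[-1,0,0,0,0,0,0]]]'
python3 -m creep '[[[0.1,0,0,0,0,0,0],[0.1,0,0,0,0,0,0],[0.1,0,0,0,0,0,0],[0.1,0,0,-2,0,0,0],[0.1,0,0,-3.5,0,0,0],[0.1,0,0,-3.5,0,0,0],[0.1,0,0,-3.5,0,0,0],[0.1,0,0,-3.5,0,0,0],[0.1,0,0,-3.5,0,0,0],[0.1,0,0,0,0,0,0],[0.1,0,0,0,0,0,0]]]'
python3 d.py
python3 -c "
from h import *
plan([([.48,.08,.24],rotm(130,0)),([.541,.444,.15],rotm(181,0))],v=33,w=6.5)"
```

```text
clock: 72.57
tcp_pos: [0.5004, -0.1072, 0.0161]
tool_rot: [0.706, 0.708, -0.0, 0.0]
wrist_force: [0.5, 0.0, -0.9]
opening: 0.46
gripper_force: 20.0
clock: 73.48
tcp_pos: [0.5018, -0.1079, 0.2141]
tool_rot: [0.707, 0.707, 0.002, 0.002]
wrist_force: [0.7, 0.0, -0.3]
opening: 0.553
gripper_force: 0.0
4 2 [0.5406 0.4492 0.0273] err 0.097
tote (array([ 0.4973, -0.1048,  1.58  ]), np.float64(0.3431917071105369))
7 x [2.7, 0.53, -0.42, -0.0002, -0.0, -0.0996]
12 x [0.94, 3.04, 0.75, 0.0, 0.0, -0.0742]
```

```bash
python3 -m creep '[[[0.33,2.7,0.53,-0.42,0,0,-0.0996],[0.33,2.7,0.53,-0.42,0,0,-0.0996],[0.33,2.7,0.53,-0.42,0,0,-0.0996],[0.33,2.7,0.53,-0.42,0,0,-0.0996],[0.33,2.7,0.53,-0.42,0,0,-0.0996],[0.33,2.7,0.53,-0.42,0,0,-0.0996],[0.33,2.7,0.53,-0.42,0,0,-0.0996],[0.33,0.94,3.04,0.75,0,0,-0.0742],[0.33,0.94,3.04,0.75,0,0,-0.0742],[0.33,0.94,3.04,0.75,0,0,-0.0742],[0.33,0.94,3.04,0.75,0,0,-0.0742],[0.33,0.94,3.04,0.75,0,0,-0.0742],[0.33,0.94,3.04,0.75,0,0,-0.0742],[0.33,0.94,3.04,0.75,0,0,-0.0742],[0.33,0.94,3.04,0.75,0,0,-0.0742],[0.33,0.94,3.04,0.75,0,0,-0.0742],[0.33,0.94,3.04,0.75,0,0,-0.0742],[0.33,0.94,3.04,0.75,0,0,-0.0742],[0.33,0.94,3.04,0.75,0,0,-0.0742]]]' 25
python3 -m creep '[[[0.33,0,0,0,0,0,0],[0.33,0,0,0,0,0,0],[0.33,0,0,0,0,0,0]]]'
python3 -c "
from h import *
p=ctrl.read_camera('side')
for r in ctrl.cut_out('carton4_mid',p): print(r['score'],r['position'],atz(p,r['position'],.025))
plan([([.541,.449,.15],rotm(181.3,0)),([.541,.449,.018],rotm(181.3,0))])"
```

```text
clock: 75.67
tcp_pos: [0.5408, 0.4458, 0.1491]
tool_rot: [-0.01, 1.0, -0.0, -0.0]
wrist_force: [0.8, 0.1, 0.2]
opening: 0.665
gripper_force: 0.0
clock: 75.92
tcp_pos: [0.5408, 0.4441, 0.1494]
tool_rot: [-0.009, 1.0, -0.001, -0.0]
wrist_force: [1.2, -0.1, 0.8]
opening: 0.663
gripper_force: 0.0
0.87 [357.4, 267.7] [0.53492422 0.45746603 0.025     ]
1 x [0.08, 0.61, 0.02, -0.0011, 0.0005, -0.0075]
5 x [-0.0, 0.0, 2.64, 0.0, 0.0, 0.0]
```

```bash
python3 -m creep '[[[0.33,0.1,0.65,2,0,0,-0.005],[0.33,0,0,3,0,0,0],[0.33,0,0,3,0,0,0],[0.33,0,0,3,0,0,0],[0.33,0,0,1.2,0,0,0],[0.33,0,0,0.9,0,0,0],[0.33,0,0,0,0,0,0],[0.33,0,0,0,0,0,0],[0.33,0,0,0,0,0,0]]]' 25
python3 -m creep '[[[-1,0,0,0,0,0,0],[-1,0,0,0,0,0,0],[-1,0,0,0,0,0,0],[-1,0,0,0,0,0,0],[-1,0,0,0,0,0,0]]]' 25
python3 -m creep '[[[-1,0,0,-1,0,0,0],[-1,0,0,-2,0,0,0],[-1,0,0,-3,0,0,0],[-1,0,0,-3.5,0,0,0],[-1,0,0,-3.5,0,0,0],[-1,0,0,-3.5,0,0,0],[-1,0,0,0,0,0,0],[-1,0,0,0,0,0,0]]]'
python3 -c "
from h import *
plan([([.5,.08,.24],rotm(140,0)),([.572,-.107,.17],rotm(90,0))],v=33,w=6.5)"
```

```text
clock: 76.77
tcp_pos: [0.5408, 0.452, 0.0214]
tool_rot: [-0.011, 1.0, 0.001, 0.001]
wrist_force: [0.0, 0.4, -0.3]
opening: 0.667
gripper_force: 0.0
clock: 77.18
tcp_pos: [0.5398, 0.4511, 0.0197]
tool_rot: [-0.011, 1.0, -0.0, 0.0]
wrist_force: [-0.0, -1.5, 4.1]
opening: 0.457
gripper_force: 25.0
clock: 77.85
tcp_pos: [0.5405, 0.4526, 0.1878]
tool_rot: [-0.012, 1.0, 0.002, 0.002]
wrist_force: [-0.1, -0.4, -1.0]
opening: 0.459
gripper_force: 25.0
12 x [-0.63, -3.13, -0.44, 0.0004, 0.0002, 0.0601]
8 x [-2.57, -0.32, 0.87, 0.0, 0.0, 0.1091]
```

```bash
python3 -m creep '[[[-1,-0.63,-3.13,-0.44,0,0,0.06],[-1,-0.63,-3.13,-0.44,0,0,0.06],[-1,-0.63,-3.13,-0.44,0,0,0.06],[-1,-0.63,-3.13,-0.44,0,0,0.06],[-1,-0.63,-3.13,-0.44,0,0,0.06],[-1,-0.63,-3.13,-0.44,0,0,0.06],[-1,-0.63,-3.13,-0.44,0,0,0.06],[-1,-0.63,-3.13,-0.44,0,0,0.06],[-1,-0.63,-3.13,-0.44,0,0,0.06],[-1,-0.63,-3.13,-0.44,0,0,0.06],[-1,-0.63,-3.13,-0.44,0,0,0.06],[-1,-0.63,-3.13,-0.44,0,0,0.06],[-1,-2.57,-0.32,0.87,0,0,0.109],[-1,-2.57,-0.32,0.87,0,0,0.109],[-1,-2.57,-0.32,0.87,0,0,0.109],[-1,-2.57,-0.32,0.87,0,0,0.109],[-1,-2.57,-0.32,0.87,0,0,0.109],[-1,-2.57,-0.32,0.87,0,0,0.109],[-1,-2.57,-0.32,0.87,0,0,0.109],[-1,-2.57,-0.32,0.87,0,0,0.109]]]'
python3 -m creep '[[[-1,0,0,0,0,0,0],[-1,0,0,0,0,0,0],[-1,0,0,0,0,0,0]]]'
python3 -c "
from h import *
plan([([.572,-.107,.024],rotm(90,0))])"
```

```text
clock: 79.52
tcp_pos: [0.5703, -0.1097, 0.1649]
tool_rot: [0.708, 0.706, -0.001, -0.001]
wrist_force: [0.9, 0.9, -0.3]
opening: 0.46
gripper_force: 25.0
clock: 79.77
tcp_pos: [0.5703, -0.1081, 0.166]
tool_rot: [0.706, 0.708, -0.001, -0.001]
wrist_force: [0.5, 0.8, -0.4]
opening: 0.456
gripper_force: 25.0
5 x [0.02, 0.04, 2.84, -0.0006, -0.0002, 0.0006]
```

```bash
python3 -m creep '[[[-1,0,0,3,0,0,0],[-1,0,0,3,0,0,0],[-1,0,0,3,0,0,0],[-1,0,0,2.6,0,0,0],[-1,0,0,1.5,0,0,0],[-1,0,0,0.9,0,0,0],[-1,0,0,0,0,0,0],[-1,0,0,0,0,0,0]]]'
python3 -m creep '[[[0.1,0,0,0,0,0,0],[0.1,0,0,0,0,0,0],[0.1,0,0,0,0,0,0],[0.1,0,0,-2,0,0,0],[0.1,0,0,-3.5,0,0,0],[0.1,0,0,-3.5,0,0,0],[0.1,0,0,-3.5,0,0,0],[0.1,0,0,-3.5,0,0,0],[0.1,0,0,-3.5,0,0,0],[0.1,0,0,0,0,0,0],[0.1,0,0,0,0,0,0]]]'
python3 -c "
from h import *
plan([([.4,.2,.3],rotm(140,0))],v=33,w=6.5)"
```

```text
clock: 80.43
tcp_pos: [0.5714, -0.108, 0.0276]
tool_rot: [0.706, 0.708, -0.0, -0.0]
wrist_force: [0.2, -0.2, -0.7]
opening: 0.456
gripper_force: 25.0
clock: 81.35
tcp_pos: [0.5729, -0.1093, 0.2259]
tool_rot: [0.707, 0.708, 0.002, 0.002]
wrist_force: [-0.1, 0.5, 0.4]
opening: 0.551
gripper_force: 0.0
11 x [3.3, -0.37, -0.68, 0.0005, 0.0003, -0.0792]
```

```bash
python3 -m creep '[[[0.1,3.3,-0.37,-0.68,0,0,-0.0792],[0.1,3.3,-0.37,-0.68,0,0,-0.0792],[0.1,3.3,-0.37,-0.68,0,0,-0.0792],[0.1,3.3,-0.37,-0.68,0,0,-0.0792],[0.1,3.3,-0.37,-0.68,0,0,-0.0792],[0.1,3.3,-0.37,-0.68,0,0,-0.0792],[0.1,3.3,-0.37,-0.68,0,0,-0.0792],[0.1,3.3,-0.37,-0.68,0,0,-0.0792],[0.1,3.3,-0.37,-0.68,0,0,-0.0792],[0.1,3.3,-0.37,-0.68,0,0,-0.0792],[0.1,3.3,-0.37,-0.68,0,0,-0.0792],[0.1,0,0,0,0,0,0],[0.1,0,0,0,0,0,0],[0.1,0,0,0,0,0,0],[0.1,0,0,0,0,0,0]]]'
python3 -c "
from h import *
p=ctrl.read_camera('top');s=ctrl.read_camera('side')
save(dict(img=np.hstack([cv2.resize(p['img'][130:330,70:470],(500,250)),cv2.resize(s['img'][120:320,200:440],(300,250))])),'fin')
for y in (212,230,248): pass
hs=cv2.cvtColor(p['img'][190:310,375:455],cv2.COLOR_RGB2BGR)
cv2.imwrite('pics/fin.png',np.vstack([cv2.imread('pics/fin.png'),np.hstack([cv2.resize(hs,(467,350)),np.zeros((350,333,3),np.uint8)])[:,:800]]))"
```

```text
clock: 82.6
tcp_pos: [0.3991, 0.1988, 0.2961]
tool_rot: [0.343, 0.939, -0.001, -0.001]
wrist_force: [-0.1, -0.4, 0.4]
opening: 0.55
gripper_force: 0.0
```

View pics/fin.png

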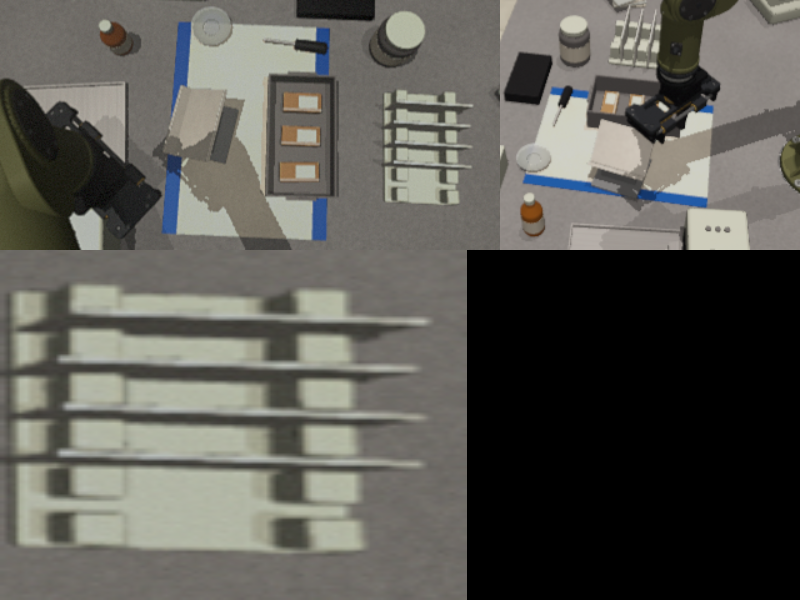

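The final picture shows four plates standing about centred in the rack at crop rows 320–463. Three cartons are in the tote at (302,103), (300,135) and (299,171), the desk is empty, and the bystanders haven't moved.

```bash
python3 -c "
from cell import ctrl
print(ctrl.finish_job())"
```

```text
the job is handed in; nothing more can be done
None
```

The job is handed in: all four plates stand about centred in separate rack slots, slid out and moved one at a time from the top, and the three cartons are in the tote, with nothing else on the bench moved (about 83 s of the 210 s used).

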